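Take a jammed sampling plunger from the plunger carousel

TASK

Turn the plunger carousel so that the red-ball plunger stands in the gate, the round gap in the guide ring. Work that plunger up out of its tight spring clip by twisting it to and fro while easing it upward (a straight pull would lift the whole turntable off its seat, which must not happen), then stand it upright in the empty beaker and let go. Leave the two black-ball plungers in the carousel and disturb nothing else.

Things in the scene. Friction and masses are not known exactly. Their poses are not given: they have to be found in the camera images.
- knob (a point): Centre of the black fluted round hand knob on top of the turntable's central column: 36 mm across, 32 mm high (16 mm above and below this point), vertical axis. It is fixed to the turntable, turns it, and lies on its axis.
- turntable (a joint): Turning angle of the turntable about the vertical axis through the knob, rad, 0 at the start of the run, counter-clockwise from above positive. It turns endlessly either way, stays where it is left and needs about 0.75 N m. Five stations at 80 mm from the axis, every 72 degrees, are fixed to it; three of them hold plungers.
- turntable_lift (a joint): Height (m) of the turntable above its seat: 0 when it sits on its spindle, where only its weight and that of the plungers in it (about 12 N in all) hold it down. It can slide up the spindle.
- gate (a point): Centre of the gate in the fixed aluminium guide ring, at its top face, 94 mm above the worktop, 80 mm from the knob's axis; a red triangle on the ring marks it. The ring (186 mm inside, 244 mm outside, 6 mm thick) overhangs the plungers' bodies except at the gate, a round bite 53 mm wide: a plunger (43 mm wide) passes up through it when within 4 mm of its centre.
- red_plunger_mid (a point): Middle of the steel red-ball sampling plunger (165 mm tall, 0.33 kg, z axis up along it), 82.5 mm above its underside. Diameters upward from the underside: foot 43 mm to height 14 mm, body 41 mm to 43 mm, cone to 19 mm at 61 mm, collar 23 mm at 101 to 109 mm, stem 8 mm at 112 to 137 mm, then the ball. Underside 20 mm above the worktop at the start.
- red_ball (a point): Centre of the red plunger's ball, 29 mm in diameter, 150 mm above its underside: the place to grasp and twist. Other balls and the knob are at least 80 mm away, centre to centre.
- red_foot (a point): Centre of the red plunger's underside. Two sprung rubber jaws grip its foot until it has risen 11 mm. A straight pull meets 20 to 30 N, more than holds the turntable down. While it is twisted about its own axis (up to 0.65 N m) the upward drag is only the share of rise in the sliding at the foot's edge: about 5 N when rise and twist go together at 4 mm per radian; stop rising at each reversal.
- black_ball (a point): Centre of the black ball (29 mm) of the tall black-ball plunger (171 mm tall, ball centre 156 mm above its underside), standing loosely in another station.
- short_ball (a point): Centre of the black ball (29 mm) of the short black-ball plunger (125 mm tall, ball centre 110 mm above its underside), standing loosely in another station.
- beaker_mid (a point): Middle of the loose empty glass beaker standing on the worktop: 71 mm in outer diameter, 90 mm tall, inside about 56 mm wide, inner floor 2 mm above its underside, 0.08 kg; this point 45 mm above its underside, z up.
- beaker_foot (a point): Centre of the beaker's underside.
- carousel: Fixed frame of the carousel: round grey base 248 mm in diameter on the worktop, six pillars and the guide ring. Origin at the centre of its underside on the turning axis; its -x axis points to the gate.
- wash_bottle: White squeeze bottle with bent spout, 66 x 109 x 186 mm, a bystander; origin at its underside.
- conical_flask: Conical flask 64 mm in diameter, 104 mm tall, a bystander behind the carousel; origin at its underside. (Beyond the beaker to the right stands a fixed tall grey bath, 0.42 m high, its front face at world x = 0.57 m and its left side at y = -0.24 m: keep the arm clear of it.)
Mind the look-alikes: they are no part of the job. Leave any blue or green look-alike of the part that bears red_plunger_mid alone.

How it is judged:
On the way, in this order (a step that is already met when the one before it is completed fails the run):
1. the red-ball plunger, still standing in its clip, is turned to the gate (horizontal distance between red_foot and gate below 0.008 m and height (world z) of red_foot below 0.026 m), for 0.2 s.
2. the red-ball plunger is out of its clip and above the guide ring, the turntable still on its seat (height (world z) of red_foot above 0.095 m and value of joint turntable_lift below 0.003 m), for 0.1 s.
At the end, for the whole second after the job is handed in: The red-ball plunger stands upright (within 7 degrees) on the floor of the beaker, the beaker upright (within 4 degrees) on the worktop, the turntable down on its seat (within 3 mm) and both black-ball plungers upright (within 9 degrees) in the carousel, raised no more than 10 mm (z of red_foot in the frame of beaker_foot below 0.01 m and horizontal distance between red_foot and beaker_foot below 0.012 m and angle between red_foot's own z axis and vertical below 0.12 rad and angle between beaker_foot's own z axis and vertical below 0.08 rad and height (world z) of beaker_foot below 0.006 m and value of joint turntable_lift below 0.003 m and z of black_ball in the frame of carousel below 0.186 m and z of short_ball in the frame of carousel below 0.14 m and angle between each of black_ball, short_ball's own z axis and vertical below 0.15 rad); the robot touches nothing.
It fails at once if the turntable is lifted more than 4 mm off its seat (value of joint turntable_lift above 0.004 m).
It fails at once if the beaker is tipped more than 20 degrees (angle between beaker_mid's own z axis and vertical above 0.35 rad).
It fails at once if a bystander (wash bottle, conical flask) is pushed more than 30 mm (distance of any of wash_bottle, conical_flask from where it was at the start of the episode above 0.03 m).
It also fails if it takes over 72 s, if anything falls off the work surface, if the arm or the gripper's body presses on something with over 40 N, if the wrist force passes 120 N, or if a joint passes its speed limit or range.

ROBOT

A 6-joint arm with a two-finger parallel gripper is mounted at the origin on a cart in front of the work surface, level with it; the furniture and walls round the work are solid. World frame = base frame: x ahead of the robot, y to its left, z up, the work surface at z = 0. Lengths are in m, angles in rad, forces in N, time in s.
With the tool pointing down it reaches from about 0.25 to 0.8 m from the base axis. Payload 3.9 kg.
Tool frame: the origin (TCP) lies at the very end of the fingers, on their centre line; the grasp point (between the pads) lies ctrl.grip_point_offset behind it (ctrl.grip_point_offset is the distance from the TCP to the grasp point, in m); z points along the fingers, y is the direction in which the jaws open and shut (so a half turn about z gives the same grasp; the last joint's range is limited). The gripper opens to 85 mm and grips with 20 to 120 N. Pads are 22 mm wide; open, the fingers measure 114 mm over their backs; the gripper's body (76 mm by 85 mm) begins 54 mm behind the grasp point. The pads swing forward as they close: fully open they stand 13 mm farther back than shut.
Start: joints at [-1.253, 0.26, -0.138, 1.173, 0, 1.571], TCP at [0.164, -0.499, 0.231] pointing down, gripper open.
Joint ranges: [-2.78, 2.78], [-0.83, 1.72], [-1.28, 1.37], [-1.9, 2.12], [-1.57, 1.48], [-3.14, 3.14]. Speed limits (rad/s): [2.57, 2.57, 3.14, 3.14, 3.14, 3.14].

INTERFACE

Orientations are given as a unit quaternion [w, x, y, z].
In Python, from cell import ctrl, imaging gives the robot as it stands.
- The arm moves only by the tool move_arm, never from a script. Its argument "plan" is a list of rows, each a list of 5 numbers: the shift along the world's x, y, z in mm, then the turn about the world's z in degrees, then the opening, from 0 (shut) to 1 (fully open). In form: [[x, y, z, roll, jaw], ...]. A call has exactly 5 rows; each row shifts and turns the commanded pose from where the row before left it; what a row does not reach is not made up. A row lasts 1/12 s, in which the tool goes at most 41.7 mm and 7.16 degrees, less where a joint would pass 70% of its speed; a pose out of reach is approached as far as the arm can. A call is refused whole if a number of a shift passes 41.7 or a number of a turn 7.16, either way. A call with a gripper value outside its range is refused whole. The fingers move at their own pace and stop on an object; the grip force is fixed at half the most. Time passes only in rows, so rows that do not move let the fingers close, or fill a call up. It gives the time, the measured TCP pose, the force and the opening at its end, in the units of the state.
- ctrl.sense(): the state, without advancing time (a new reading comes with each control period).
- imaging.camera(name): name is "scene" or "top" or "wrist"; returns (picture, depth): 400x640x3 uint8, red, green, blue; 400x640 float32, m along the optical axis (not along the pixel's ray), 0 where there is no reading.
- imaging.camera_info(name): a dict with "fov_y" (degrees; the focal length in pixels is half the picture's height over the tangent of half this angle, whatever the lens; pixels are square), "cx", "cy" (the principal point, pixels), "xyz" and "attitude" of the camera in the world; the wrist camera has in their place "mount" (4x4, takes a point from camera to tool coordinates, whose origin is the TCP and whose axes are the flange's). Camera axes: x right, y up, looking along -z (the intrinsics and any distortion apply to the point x, -y, -z); pixel columns grow to the right and rows downward; lengths in m; the calibration is good to about 2 mm. A picture is of the moment at which its call begins: read the wrist's pose just before it. camera_info takes no time and is no camera call.
- ctrl.close_job(): hands the job in, once; it reports no verdict.
Trained networks look in the newest picture that a camera, given by its name, has taken for a name from the list of things; names that differ only in an ending like _2 or _b are one class to them, and where a whole thing is asked for, a point or a joint stands for the part that bears it (a point fixed in the world has none). Each returns a list of dicts, best first, with "p" (0 to 1); they miss things now and then, are a little off and sometimes report something else, mostly with a low value. They report only what shows in the picture. A call takes as long as a camera call. They do not tell look-alikes from the thing itself.
- imaging.masks_of(camera, label): "pixels" (400x640 bool, what is visible of it) and "point" ([column, row] as shares, 0 to 1, of the picture: columns of its width, rows of its height, amid what is visible of it).
- imaging.place_of(camera, label): "point" ([column, row] as shares, 0 to 1, of the picture: columns of its width, rows of its height: a listed point, or the origin of a listed thing).
The state is a dict: "clock": time; "joint_pos": joint angles; "qd": joint speeds; "joint_efforts": joint torques, N m; "tool_pos": TCP position; "eef_rot": TCP orientation; "wrist_force": force on the tool from outside, world axes, zero at the start; "torque": the same for the moment, N m; "grip_width": finger opening in m.
Only numpy, scipy, OpenCV 4.12 (cv2) and the standard library are available. Lean on these libraries where they do the work, as an engineer would, in place of code of your own. Each camera call takes 0.05 s, during which the arm holds its last target.

## Working session

There is one attempt and no reset: what is moved stays moved. The work goes in short steps, Python scripts to look and compute and a tool call to move; the robot and the scene stay as the last step left them, time stands still between calls to the robot, and variables do not carry over. Pictures are saved under pics/ and viewed, and the job is handed in when it is done.

Besides the shell and the picture viewer there is one more tool, called after ">>>" as name(argument=value, ...), one argument or row to a line, values as JSON. move_arm: Moves the arm, as the interface text tells. Its arguments: {"type":"object","properties":{"plan":{"type":"array","items":{"type":"array","items":{"type":"number"}}}},"required":["plan"]}

```bash
ls; mkdir -p pics; cat > h.py <<'E'
import numpy as np, cv2
from scipy.spatial.transform import Rotation as R
from cell import ctrl, imaging
def info(n):
    i=imaging.camera_info(n); f=200/np.tan(np.radians(i['fov_y'])/2); return i,f
def save(n,fn):
    s=ctrl.sense(); p,d=imaging.camera(n); cv2.imwrite('pics/'+fn,p[:,:,::-1]); return s,p,d
E
python3 - <<'E'
from h import *
for n in ['scene','top','wrist']:
    s,p,d=save(n,n+'0.png'); print(n,imaging.camera_info(n))
    np.save(n+'_d.npy',d)
print(ctrl.sense(), ctrl.grip_point_offset)
E
```

```text
pics
scene {'fov_y': 54.73887633810063, 'cx': 317.20651345921067, 'cy': 205.43830133222508, 'xyz': array([0.20474964, 0.55345923, 0.77064428]), 'attitude': array([-0.22764362, -0.1186622 ,  0.40899764,  0.87568179])}
top {'fov_y': 49.99415102774539, 'cx': 318.9490887692859, 'cy': 194.95496234185578, 'xyz': array([ 0.47761727, -0.11212367,  1.27831844]), 'attitude': array([ 0.70937746,  0.04092728, -0.03760798, -0.70263377])}
wrist {'fov_y': 62.19339674017985, 'cx': 320.8596505647058, 'cy': 197.7765533168675, 'mount': array([[-2.29139179e-04,  9.47744368e-01,  3.19030658e-01,
         8.22101559e-02],
       [ 9.99998350e-01, -3.57762946e-04,  1.78104080e-03,
         1.76842636e-03],
       [ 1.80210873e-03,  3.19030540e-01, -9.47742722e-01,
        -1.42225021e-01],
       [ 0.00000000e+00,  0.00000000e+00,  0.00000000e+00,
         1.00000000e+00]])}
{'clock': 0.15, 'joint_pos': array([-1.25299928e+00,  2.60533804e-01, -1.39060998e-01,  1.17270918e+00,
        8.76335011e-06,  1.57078581e+00]), 'qd': array([-0.00074373, -0.00191361,  0.00549363, -0.00029288, -0.00177324,
       -0.00154189]), 'joint_efforts': array([-3.01717573e-04, -4.06007767e+01,  2.54165840e+01,  1.26924086e-02,
        4.01141870e-05, -5.92048117e-07]), 'tool_pos': array([ 0.16388903, -0.49821528,  0.23066021]), 'eef_rot': array([-7.45023597e-04,  9.87401058e-01,  1.58235846e-01, -1.14948064e-04]), 'wrist_force': array([ 0.6794244 , -0.14548209,  0.4942814 ]), 'torque': array([ 0.03747748, -0.06128998, -0.05721869]), 'grip_width': 0.08525336609029746} 0.0187
```

View pics/scene0.png

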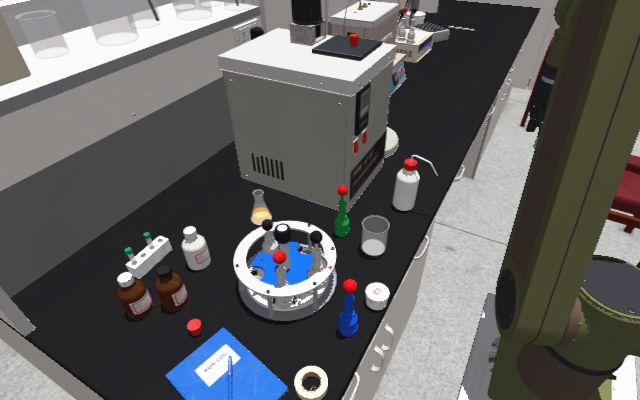

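View pics/top0.png

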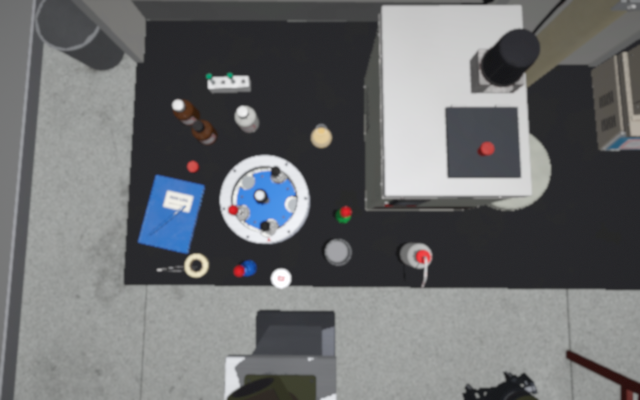

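```bash
cat >> h.py <<'E'
def pix2w(n,uv,z=None,d=None):
    """uv pixels -> world on plane z, or by depth"""
    i,f=info(n); M=R.from_quat(np.r_[i['attitude'][1:],i['attitude'][0]]).as_matrix()
    u=np.atleast_2d(uv).astype(float)
    r=np.c_[(u[:,0]-i['cx'])/f,-(u[:,1]-i['cy'])/f,-np.ones(len(u))]@M.T
    if z is not None: t=(z-i['xyz'][2])/r[:,2]
    else: t=d
    return i['xyz']+r*np.reshape(t,(-1,1))
E
python3 - <<'E'
from h import *
# heights: of each label
Z=dict(knob=None,gate=.094,red_ball=.170,red_foot=.02,red_plunger_mid=.1025,black_ball=None,short_ball=None,beaker_mid=.045,beaker_foot=0,carousel=0,wash_bottle=0,conical_flask=0)
P={n:imaging.camera(n) for n in ['top','scene']}
for k,z in Z.items():
  for n in ['top','scene']:
    for r in imaging.place_of(n,k)[:3]:
        uv=np.array(r['point'])*[640,400]
        c,rr=np.clip(uv.astype(int),0,[639,399])
        dd=P[n][1][rr,c]
        print(k,n,round(r['p'],2),uv.round(1), pix2w(n,uv,z=z).round(4) if z is not None else '', 'depth',pix2w(n,uv,d=dd).round(4))
E
```

```text
knob top 0.59 [261.3 195.4]  depth [[0.5973 0.0418 0.1827]]
knob scene 0.56 [280.4 234.3]  depth [[0.5946 0.0616 0.1761]]
gate top 0.56 [268.4 227.8] [[0.5174 0.0325 0.094 ]] depth [[0.5144 0.0216 0.1831]]
gate scene 0.33 [265.2 221.1] [[ 0.7117 -0.0289  0.094 ]] depth [[0.6743 0.0141 0.144 ]]
red_ball top 0.61 [231.9 208.4] [[0.5641 0.1191 0.17  ]] depth [[0.5629 0.1159 0.1855]]
red_ball top 0.54 [239.7 276.5] [[0.3903 0.0936 0.17  ]] depth [[ 0.3769  0.1253 -0.0006]]
red_ball top 0.51 [347.9 210.9] [[ 0.5605 -0.1817  0.17  ]] depth [[ 0.5609 -0.182   0.1639]]
red_ball scene 0.96 [340.8 187.5] [[ 0.5584 -0.1625  0.17  ]] depth [[ 0.5636 -0.173   0.1612]]
red_ball scene 0.89 [277.8 254.6] [[0.5687 0.1108 0.17  ]] depth [[0.5599 0.1215 0.1844]]
red_ball scene 0.77 [344.7 283.3] [[0.4101 0.1115 0.17  ]] depth [[0.4146 0.1018 0.1568]]
red_foot top 0.84 [246.2 214.3] [[0.5587 0.1077 0.02  ]] depth [[0.5558 0.0998 0.065 ]]
red_foot top 0.71 [341.9 216.4] [[ 0.5553 -0.1735  0.02  ]] depth [[ 0.5522 -0.171   0.0709]]
red_foot top 0.56 [246.6 266.2] [[0.4082 0.1023 0.02  ]] depth [[0.4116 0.
[... 1729 characters left out ...]
pth [[0.5222 0.0226 0.1867]]
beaker_foot scene 0.66 [373.7 250.8] [[ 0.449  -0.1517  0.    ]] depth [[ 0.4411 -0.129   0.0249]]
carousel scene 0.89 [287.4 278.8] [[0.6026 0.0435 0.    ]] depth [[0.5764 0.0771 0.0507]]
wash_bottle top 0.95 [407.  259.3] [[ 0.4319 -0.3667  0.    ]] depth [[ 0.4352 -0.3483  0.0921]]
wash_bottle top 0.4 [231.9 206.1] [[0.5843 0.1548 0.    ]] depth [[0.5686 0.1156 0.1877]]
wash_bottle scene 0.55 [407.8 205.7] [[ 0.4328 -0.3795 -0.    ]] depth [[ 0.427  -0.3555  0.0198]]
conical_flask top 0.62 [319.7 138.8] [[ 0.7922 -0.106   0.    ]] depth [[ 0.7785 -0.1062  0.0556]]
conical_flask scene 0.74 [264.1 222.7] [[ 0.7808 -0.1024  0.    ]] depth [[0.6734 0.0199 0.1437]]
```

```bash
python3 - <<'E'
from h import *
p=cv2.imread('pics/top0.png'); cv2.imwrite('pics/top0z.png',cv2.resize(p[145:285,195:375],None,fx=4.2,fy=4.2,interpolation=cv2.INTER_CUBIC))
p=cv2.imread('pics/scene0.png'); cv2.imwrite('pics/sc0z.png',cv2.resize(p[175:345,225:405],None,fx=3.5,fy=3.5,interpolation=cv2.INTER_CUBIC))
E
```

```text
(no output)
```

View pics/top0z.png

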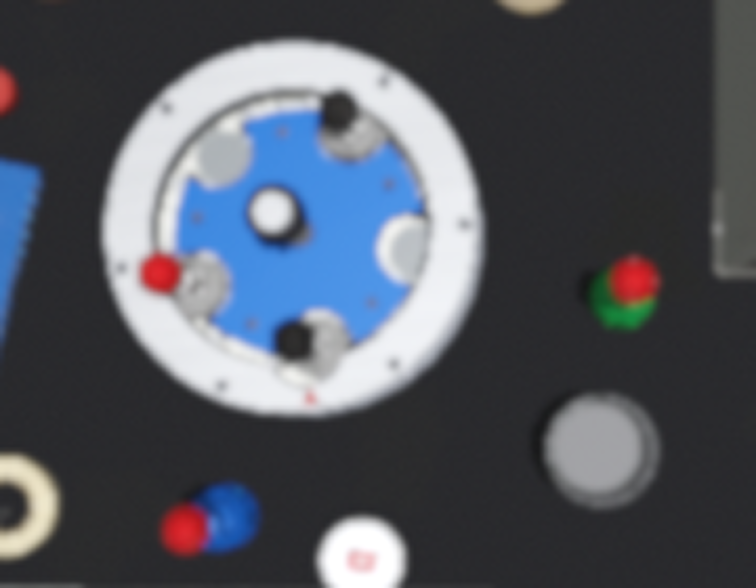

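View pics/sc0z.png

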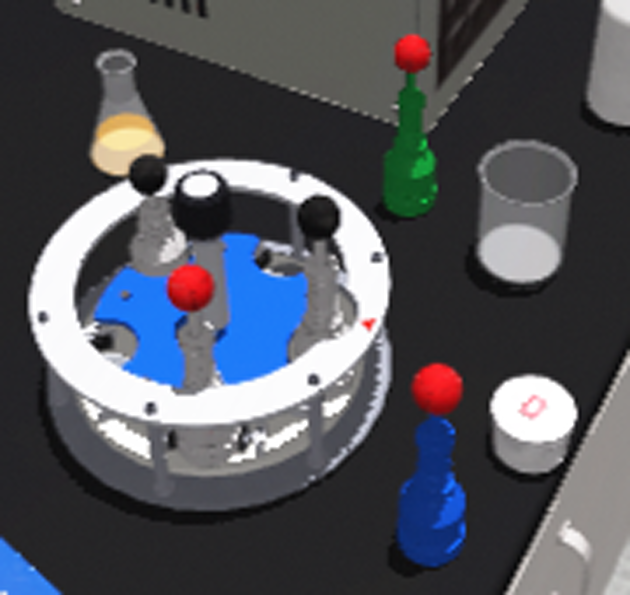

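View pics/wrist0.png

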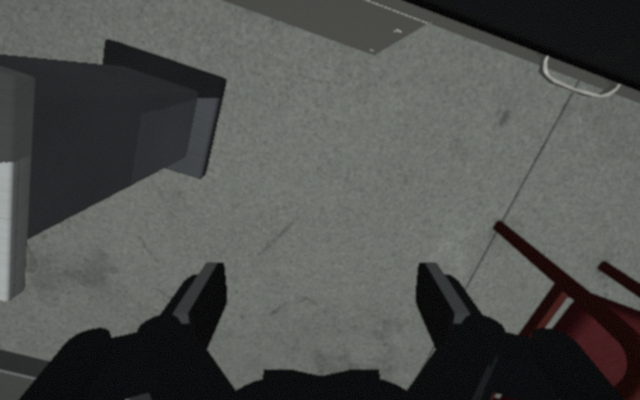

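```bash
python3 - <<'E'
from h import *
p=cv2.imread('pics/top0.png')
hsv=cv2.cvtColor(p,cv2.COLOR_BGR2HSV)
g=p.min(2)
m=((g>130)).astype(np.uint8); m[:, :210]=0;m[:,320:]=0;m[:150]=0;m[248:]=0
cs,_=cv2.findContours(m,cv2.RETR_EXTERNAL,cv2.CHAIN_APPROX_NONE)
c=max(cs,key=cv2.contourArea)[:,0,:]
c=cv2.convexHull(c)[:,0,:]
for z in (.094,.091):
    w=pix2w('top',c,z=z)[:,:2]
    A=np.c_[2*w,np.ones(len(w))]; s=np.linalg.lstsq(A,(w**2).sum(1),rcond=None)[0]
    r=np.sqrt(s[2]+s[:2]@s[:2]); print('ring',z,s[:2].round(4),r, np.abs(np.hypot(*(w-s[:2]).T)-r).max())
cen=s[:2]
def red(x0,x1,y0,y1):
    q=hsv[y0:y1,x0:x1]; M=((q[...,0]<10)|(q[...,0]>170))&(q[...,1]>90)
    ys,xs=np.nonzero(M); return xs.mean()+x0,ys.mean()+y0,M.sum()
t=red(262,276,234,244); print('tri',t,pix2w('top',t[:2],z=.094))
b=red(222,242,200,220); print('redball',b,pix2w('top',b[:2],z=.170))
# knob top bright
for nm,uv,z in(('knobtop',(195+272/4.2,145+212/4.2),.183),):
    print(nm,pix2w('top',uv,z=z))
w=pix2w('top',t[:2],z=.094)[0,:2]-cen; print('gate ang',np.degrees(np.arctan2(w[1],w[0])))
w=pix2w('top',b[:2],z=.17)[0,:2]-cen; print('red ang',np.degrees(np.arctan2(w[1],w[0])),np.hypot(*w))
# scene ball
p=cv2.imread('pics/scene0.png');hsv=cv2.cvtColor(p,cv2.COLOR_BGR2HSV)
b=red(268,290,246,268);print('scene red',b,pix2w('scene',b[:2],z=.17))
b=red(320,340,258,275);print('scene tri',b,pix2w('scene',b[:2],z=.094))
E
```

```text
ring 0.094 [0.598  0.0459] 0.12513278561337174 0.0018359292761536833
ring 0.091 [0.5983 0.0463] 0.1254497597851739 0.0018405798731885165
tri (np.float64(nan), np.float64(nan), np.int64(0)) [[nan nan nan]]
redball (np.float64(233.01351351351352), np.float64(209.6216216216216), np.int64(74)) [[0.5609335  0.11606437 0.17      ]]
knobtop [[0.59704471 0.04574463 0.183     ]]
gate ang nan
red ang 118.18479894434968 0.07919973107791066
scene red (np.float64(279.12587412587413), np.float64(256.72027972027973), np.int64(143)) [[0.5627986 0.1145498 0.17     ]]
scene tri (np.float64(329.85714285714283), np.float64(266.85714285714283), np.int64(7)) [[0.4873954  0.02919327 0.094     ]]<stdin>:16: RuntimeWarning: Mean of empty slice.
  ret = ret.dtype.type(ret / rcount)
```

>>> move_arm(
  plan=[
    [0, 20, 30, 0, 1],
    [10, 35, 20, 0, 1],
    [20, 35, 10, 0, 1],
    [25, 33, 8, 0, 1],
    [25, 33, 5, 0, 1],
  ],
)

```text
clock: 1.87
tool_pos: [0.2442, -0.3422, 0.3056]
eef_rot: [0.001, 0.988, 0.157, 0.001]
wrist_force: [1.5, -0.7, -0.0]
grip_width: 0.0852
```

>>> move_arm(
  plan=[
    [25, 33, 0, 0, 1],
    [25, 33, 0, 0, 1],
    [25, 33, 0, 0, 1],
    [25, 33, 0, 0, 1],
    [25, 33, 0, 0, 1],
  ],
)

```text
clock: 2.28
tool_pos: [0.3695, -0.1763, 0.3046]
eef_rot: [0.0, 0.987, 0.158, 0.0]
wrist_force: [1.1, -0.9, -0.1]
grip_width: 0.0856
```

>>> move_arm(
  plan=[
    [25, 33, 0, 0, 1],
    [25, 33, 0, 0, 1],
    [28, 30, 0, -7, 1],
    [30, 30, 0, -7, 1],
    [30, 30, 0, -7, 1],
  ],
)

```text
clock: 2.7
tool_pos: [0.5017, -0.0269, 0.3045]
eef_rot: [0.0, 1.0, -0.016, 0.0]
wrist_force: [1.1, -1.4, 0.4]
grip_width: 0.0854
```

>>> move_arm(
  plan=[
    [30, 30, 0, -7, 1],
    [30, 25, 0, 0, 0.8],
    [25, 10, 0, 0, 0.8],
    [0, 0, 0, 0, 0.8],
    [0, 0, 0, 0, 0.8],
  ],
)

```text
clock: 3.12
tool_pos: [0.5812, -0.0209, 0.3032]
eef_rot: [-0.024, 0.999, -0.031, -0.001]
wrist_force: [-0.3, -0.3, -0.6]
grip_width: 0.0683
```

```bash
python3 - <<'E'
from h import *
s,p,d=save('wrist','w1.png'); np.savez('w1.npz',p=p,d=d,pos=s['tool_pos'],q=s['eef_rot'])
print(s['tool_pos'],s['eef_rot'],s['joint_pos'],s['wrist_force'])
E
```

```text
[ 0.58117036 -0.02092817  0.30324449] [-2.43430350e-02  9.99225039e-01 -3.09268330e-02 -5.18521773e-04] [-0.06278162  0.3452254   0.1695643   1.39772398  0.04863313  3.14062996] [-0.30149051 -0.2826312  -0.60588398]
```

View pics/w1.png

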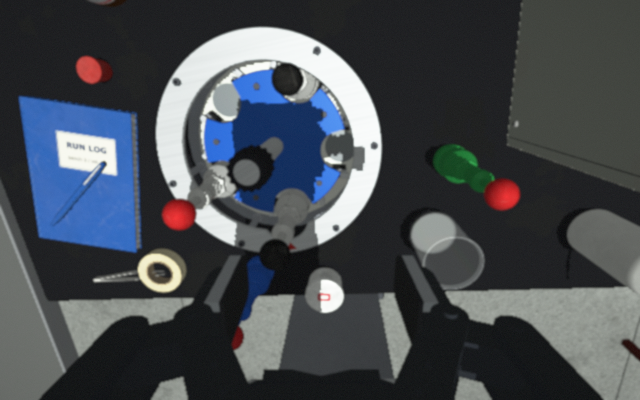

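>>> move_arm(
  plan=[
    [0, 10, 0, 7, 0.7],
    [0, 20, 0, 7, 0.7],
    [0, 20, 0, 3, 0.7],
    [0, 0, 0, 0, 0.7],
    [0, 0, 0, 0, 0.7],
  ],
)

```text
clock: 3.58
tool_pos: [0.5793, 0.0289, 0.3048]
eef_rot: [-0.024, 0.993, 0.117, -0.003]
wrist_force: [0.9, -0.6, -0.5]
grip_width: 0.0599
```

```bash
cat >> h.py <<'E'
def wr(uv,z,s):
    i,f=info('wrist'); q=s['eef_rot']; Rt=R.from_quat(np.r_[q[1:],q[0]]).as_matrix()
    M=i['mount']; C=s['tool_pos']+Rt@M[:3,3]
    u=np.atleast_2d(uv).astype(float)
    r=np.c_[(u[:,0]-i['cx'])/f,-(u[:,1]-i['cy'])/f,-np.ones(len(u))]@(Rt@M[:3,:3]).T
    return C+r*((z-C[2])/r[:,2])[:,None]
def fitc(w):
    A=np.c_[2*w,np.ones(len(w))]; s=np.linalg.lstsq(A,(w**2).sum(1),rcond=None)[0]
    r=np.sqrt(s[2]+s[:2]@s[:2]); return s[:2],r,np.abs(np.hypot(*(w-s[:2]).T)-r).max()
E
python3 - <<'E'
from h import *
s,p,d=save('wrist','w2.png'); np.savez('w2.npz',p=p,d=d,pos=s['tool_pos'],q=s['eef_rot'])
print(s['tool_pos'],s['eef_rot'],s['joint_pos'],s['wrist_force'])
E
```

```text
[0.57932888 0.02890935 0.30483506] [-0.02391728  0.99284913  0.11690629 -0.00339056] [0.02390644 0.34949968 0.18002116 1.41253537 0.04699832 2.93081824] [ 0.90526589 -0.61431738 -0.54894408]
```

View pics/w2.png

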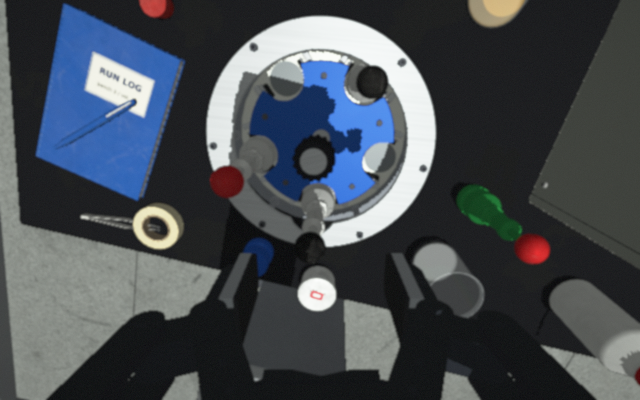

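```bash
python3 - <<'E'
from h import *
D=np.load('w2.npz'); s=dict(tool_pos=D['pos'],eef_rot=D['q']); p=D['p'][:,:,::-1]
g=p.min(2); m=(g>140).astype(np.uint8)
m[:,:200]=0;m[:,442:]=0;m[252:]=0
n,l,st,_=cv2.connectedComponentsWithStats(m); k=1+np.argmax(st[1:,4]); print(st[k])
c=np.argwhere(l==k)[:,::-1]; c=cv2.convexHull(c.astype(np.int32))[:,0,:]
c=c[(c[:,1]<225)]
print('ring',fitc(wr(c,.094,s)[:,:2]))
# inner edge
# knob top: gray disc near 314,161
print('knob px',wr([[314.5,161]],.182,s))
print('triangle?',wr([[313,252]],.094,s))
for nm,uv,z in(('red',(227.5,181.5),.17),('tall',(310.5,247),.176),('short',(372,83),.13)): print(nm,wr([uv],z,s))
cv2.imwrite('pics/w2z.png',cv2.resize(p[10:260,195:500],None,fx=2.6,fy=2.3))
for lab in('knob','red_ball','beaker_foot','beaker_mid','red_foot'):
    for r in imaging.place_of('wrist',lab)[:3]:
        uv=np.array(r['point'])*[640,400]; z={'knob':.166,'red_ball':.17,'beaker_foot':0,'beaker_mid':.045,'red_foot':.02}[lab]
        print(lab,r['p'],uv.round(1),wr([uv],z,s).round(4))
E
```

```text
[  207    16   229   231 15118]
ring (array([0.59997655, 0.04543086]), np.float64(0.12158883434089546), np.float64(0.00025441666303359367))
knob px [[0.60079568 0.04415169 0.182     ]]
triangle? [[0.47264175 0.0224333  0.094     ]]
red [[0.5614984 0.1147123 0.17     ]]
tall [[0.52093077 0.02978448 0.176     ]]
short [[0.67079165 0.01096289 0.13      ]]
knob 0.95 [314.1 159.6] [[0.5982 0.045  0.166 ]]
red_ball 0.86 [223.8 184.8] [[0.5577 0.1175 0.17  ]]
red_ball 0.82 [531.1 249.4] [[ 0.5666 -0.1633  0.17  ]]
beaker_foot 0.88 [436.5 261.2] [[ 0.455  -0.1643  0.    ]]
beaker_mid 0.61 [444.5 278.4] [[ 0.4536 -0.1631  0.045 ]]
red_foot 0.91 [264.2 148.3] [[0.564  0.1146 0.02  ]]
red_foot 0.83 [468.7 198.1] [[ 0.5646 -0.1637  0.02  ]]
red_foot 0.56 [258.7 248.7] [[0.4178 0.0963 0.02  ]]
```

View pics/w2z.png

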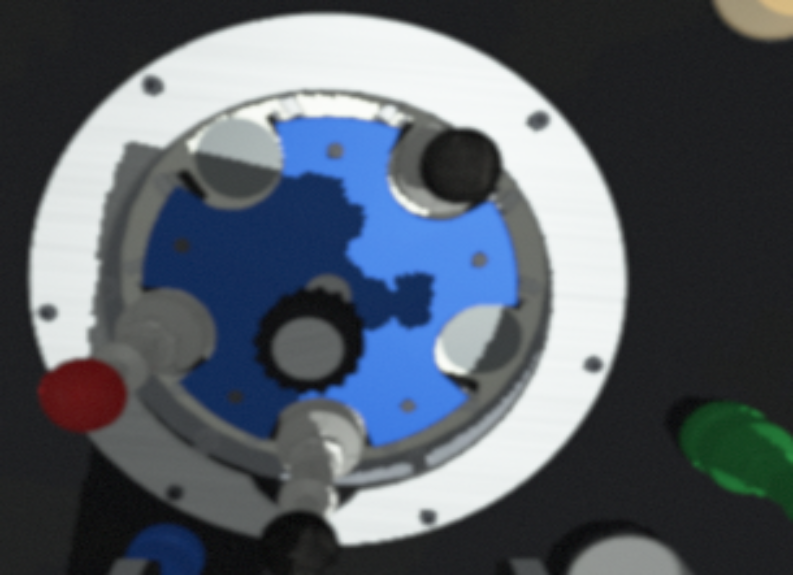

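```bash
python3 - <<'E'
from h import *
D=np.load('w2.npz'); s=dict(tool_pos=D['pos'],eef_rot=D['q'])
C=np.array([.6,.0454])
h=np.array([(153,86),(538,121),(593,364),(429,516),(175,492),(48,313)])/[2.6,2.3]+[195,10]
w=wr(h,.094,s)[:,:2]-C; a=np.degrees(np.arctan2(w[:,1],w[:,0]))%360; print(a,np.hypot(*w.T))
w=pix2w('top',[[268.8,239.5]],z=.094)[0,:2]; print(w)
w-=pix2w('top',[[0,0]],z=.094)[0,:2]*0+[.598,.0459]; print(np.degrees(np.arctan2(w[1],w[0])))
E
```

```text
[ 47.53314415 327.87493371 270.61820641 217.85470331 158.30240622
 105.19513205] [0.11388565 0.11415141 0.11500723 0.11517612 0.11512697 0.11466766]
[0.48531018 0.03067189]
-172.30406807197596
```

>>> move_arm(
  plan=[
    [12, 10, -20, 0, 0.7],
    [9, 7, -35, 0, 0.7],
    [0, 0, -35, 0, 0.7],
    [0, 0, -30, 0, 0.7],
    [0, 0, 0, 0, 0.7],
  ],
)

```text
clock: 4.3
tool_pos: [0.5965, 0.0451, 0.1775]
eef_rot: [-0.024, 0.993, 0.116, -0.01]
wrist_force: [-1.6, -0.9, -0.1]
grip_width: 0.06
```

```bash
python3 - <<'E'
from h import *
s,p,d=save('scene','s2.png'); print(s['tool_pos'],s['eef_rot'],s['wrist_force'])
cv2.imwrite('pics/s2z.png',cv2.resize(p[150:345,205:405,::-1],None,fx=3,fy=3,interpolation=cv2.INTER_CUBIC))
E
```

```text
[0.59653758 0.04507077 0.17745132] [-0.02446432  0.99286387  0.1163014  -0.00983911] [-1.60447543 -0.86027195 -0.0753918 ]
```

View pics/s2z.png

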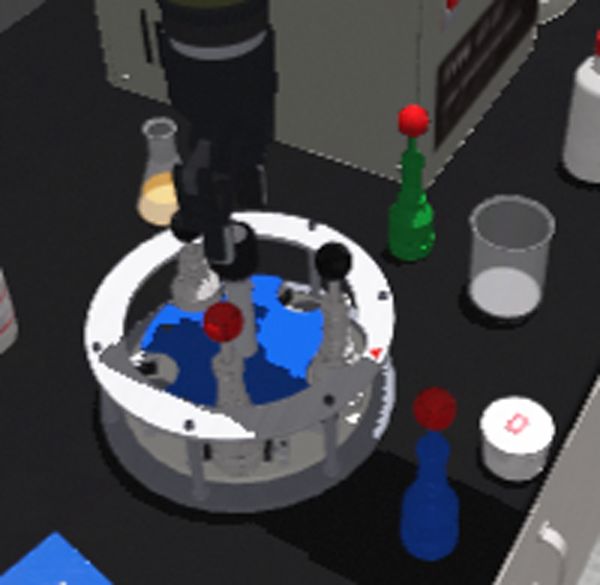

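>>> move_arm(
  plan=[
    [2, 0, -15, 0, 0.7],
    [0, 0, -15, 0, 0.7],
    [0, 0, 0, 0, 0.7],
    [0, 0, 0, 0, 0.7],
    [0, 0, 0, 0, 0.7],
  ],
)

```text
clock: 4.77
tool_pos: [0.6048, 0.0456, 0.1567]
eef_rot: [-0.024, 0.993, 0.117, -0.002]
wrist_force: [0.2, -0.4, 0.5]
grip_width: 0.0597
```

```bash
python3 - <<'E'
from h import *
s=ctrl.sense(); print(s['tool_pos'],s['eef_rot'],s['wrist_force'],s['torque'],s['joint_pos'])
E
```

```text
[0.60475997 0.0456498  0.15665339] [-0.02408893  0.99287964  0.11664832 -0.0017054 ] [ 0.24709079 -0.41741488  0.48695258] [-0.02635798 -0.01875627  0.00526952] [ 0.0500712   0.44111327 -0.06354778  1.07276377  0.04784653  2.95760774]
```

>>> move_arm(
  plan=[
    [-4, 0, -5, 0, 0.7],
    [0, 0, -4, 0, 0.7],
    [0, 0, 0, 0, 0.6],
    [0, 0, 0, 0, 0.5],
    [0, 0, 0, 0, 0.45],
  ],
)

```text
clock: 5.18
tool_pos: [0.599, 0.0467, 0.1456]
eef_rot: [-0.025, 0.993, 0.117, -0.004]
wrist_force: [-2.4, 1.9, 0.9]
grip_width: 0.0387
```

>>> move_arm(
  plan=[
    [0, 0, 0, 0, 0.35],
    [0, 0, 0, 0, 0.3],
    [0, 0, 0, 0, 0.2],
    [0, 0, 0, 0, 0.2],
    [0, 0, 0, 0, 0.2],
  ],
)

```text
clock: 5.6
tool_pos: [0.5988, 0.0474, 0.1461]
eef_rot: [-0.025, 0.993, 0.118, -0.003]
wrist_force: [-3.6, 6.0, 4.1]
grip_width: 0.0347
```

```bash
python3 - <<'E'
from h import *
s=ctrl.sense(); print(s['tool_pos'],s['eef_rot'],s['wrist_force'],s['torque'],s['joint_pos'])
E
```

```text
[0.59884945 0.04743118 0.14609056] [-0.02543772  0.9927371   0.1175326  -0.0034737 ] [-3.57746513  5.97212945  4.12936226] [0.40302728 0.42076185 0.03603165] [ 0.05221121  0.44090222 -0.09297838  1.04719467  0.0503149   2.95785738]
```

>>> move_arm(
  plan=[
    [-0.1, -0.2, 0, 4, 0.2],
    [-0.1, -0.2, 0, 7, 0.2],
    [-0.1, -0.2, 0, 7, 0.2],
    [-0.1, -0.2, 0, 7, 0.2],
    [-0.1, -0.2, 0, 7, 0.2],
  ],
)

```text
clock: 6.02
tool_pos: [0.5984, 0.047, 0.1461]
eef_rot: [-0.024, 0.921, 0.388, -0.009]
wrist_force: [-3.0, 7.8, 3.5]
grip_width: 0.0351
```

```bash
python3 - <<'E'
from h import *
s=ctrl.sense(); print(s['tool_pos'],s['eef_rot'],s['wrist_force'],s['torque'],s['joint_pos'])
E
```

```text
[0.59841624 0.04701872 0.14607789] [-0.02422966  0.92115917  0.38831686 -0.00941966] [-2.95448759  7.77540927  3.50459952] [ 0.67438195  0.19512546 -0.90614226] [ 0.05741236  0.45756049 -0.06527927  1.08195979  0.03934732  2.40044214]
```

>>> move_arm(
  plan=[
    [-0.1, -0.2, 0, 7, 0.2],
    [-0.1, -0.2, 0, 7, 0.2],
    [-0.1, -0.2, 0, 7, 0.2],
    [-0.1, -0.2, 0, 7, 0.2],
    [-0.1, -0.2, 0, 5, 0.2],
  ],
)

```text
clock: 6.43
tool_pos: [0.5983, 0.0465, 0.1461]
eef_rot: [-0.02, 0.773, 0.634, -0.014]
wrist_force: [-3.3, 9.3, 2.9]
grip_width: 0.0348
```

>>> move_arm(
  plan=[
    [0, 0, 0, 2, 0.2],
    [0, 0, 0, 2, 0.2],
    [0, 0, 0, 0, 0.2],
    [0, 0, 0, 0, 0.2],
    [0, 0, 0, 0, 0.2],
  ],
)

```text
clock: 6.85
tool_pos: [0.5983, 0.0464, 0.1461]
eef_rot: [-0.02, 0.752, 0.659, -0.015]
wrist_force: [-2.7, 8.0, 3.1]
grip_width: 0.0352
```

```bash
python3 - <<'E'
from h import *
s,p,d=save('scene','s3.png'); print(s['tool_pos'],s['eef_rot'],s['wrist_force'],s['torque'],s['joint_pos'])
print(2*np.degrees(np.arctan2(s['eef_rot'][2],s['eef_rot'][1])))
cv2.imwrite('pics/s3z.png',cv2.resize(p[150:345,205:405,::-1],None,fx=3,fy=3,interpolation=cv2.INTER_CUBIC))
s,p,d=save('top','t3.png')
for n in('top','scene'):
    for l,z in(('red_ball',.17),('red_foot',.02),('black_ball',.176),('short_ball',.13)):
        for r in imaging.place_of(n,l)[:3]:
            print(n,l,round(r['p'],2),pix2w(n,np.array(r['point'])*[640,400],z=z).round(4))
E
```

```text
[0.59825501 0.04638409 0.14607514] [-0.01977425  0.75185293  0.65886959 -0.01473159] [-2.70176852  8.03055838  3.08200746] [ 1.11495812 -0.10217945 -0.36320167] [ 0.07007694  0.46720499 -0.04901853  1.10196317  0.01367295  1.77218253]
82.45796647693251
top red_ball 0.67 [[0.5278 0.0418 0.17  ]]
top red_ball 0.46 [[ 0.5554 -0.1739  0.17  ]]
top red_foot 0.65 [[ 0.5589 -0.1791  0.02  ]]
top black_ball 0.55 [[ 0.5749 -0.0319  0.176 ]]
scene red_ball 0.86 [[0.5262 0.0382 0.17  ]]
scene red_ball 0.83 [[ 0.5466 -0.1489  0.17  ]]
scene red_ball 0.79 [[0.4063 0.1121 0.17  ]]
scene red_foot 0.92 [[0.4059 0.1144 0.02  ]]
scene red_foot 0.79 [[ 0.5544 -0.1683  0.02  ]]
scene red_foot 0.69 [[0.5202 0.0382 0.02  ]]
scene black_ball 0.93 [[ 0.5884 -0.0302  0.176 ]]
scene black_ball 0.6 [[0.4774 0.1043 0.176 ]]
scene short_ball 0.64 [[0.6724 0.0981 0.13  ]]
```

View pics/s3z.png

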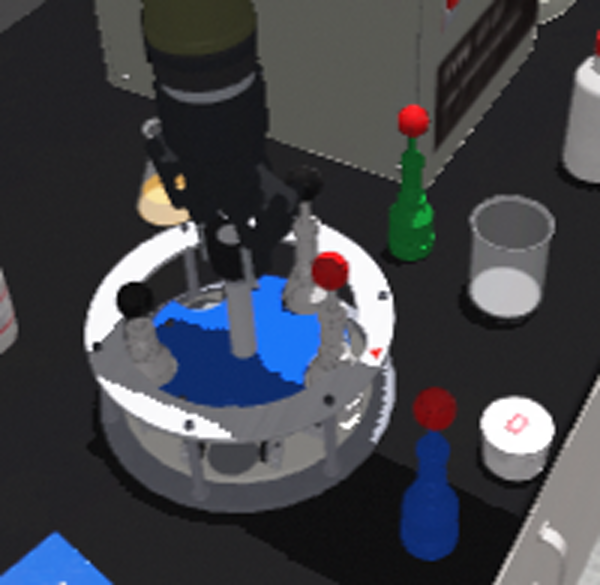

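```bash
cat >> h.py <<'E'
def redat(n,fn,xy,z,rad=14):
    i,f=info(n); M=R.from_quat(np.r_[i['attitude'][1:],i['attitude'][0]]).as_matrix()
    c=(np.r_[xy,z]-i['xyz'])@M; u=i['cx']-f*c[0]/c[2]; v=i['cy']+f*c[1]/c[2]
    h=cv2.cvtColor(cv2.imread('pics/'+fn),cv2.COLOR_BGR2HSV)
    Mk=((h[...,0]<10)|(h[...,0]>170))&(h[...,1]>110)&(h[...,2]>60)
    yy,xx=np.mgrid[:400,:640]; Mk&=np.hypot(xx-u,yy-v)<rad
    return (u,v),(xx[Mk].mean(),yy[Mk].mean()),Mk.sum(),pix2w(n,(xx[Mk].mean(),yy[Mk].mean()),z=z)[0]
E
python3 - <<'E'
from h import *
C=np.array([.6,.0454])
for n,f0,f1 in(('top','top0.png','t3.png'),('scene','scene0.png','s3.png')):
    for fn,g in((f0,(.5615,.1147)),(f1,(.5215,.0345))):
        r=redat(n,fn,g,.17); w=r[3][:2]-C; print(n,fn,r, np.degrees(np.arctan2(w[1],w[0]))%360,np.hypot(*w))
E
```

```text
top top0.png ((np.float64(233.5462598502616), np.float64(209.40858229068405)), (np.float64(232.97014925373134), np.float64(209.77611940298507)), np.int64(67), array([0.56053113, 0.11616401, 0.17      ])) 119.15074225330228 0.0810267631289591
top t3.png ((np.float64(264.0928986580658), np.float64(225.1618915188331)), (np.float64(262.86764705882354), np.float64(225.85294117647058)), np.int64(68), array([0.5196896 , 0.03762061, 0.17      ])) 185.53278343450512 0.08068629874751149
scene scene0.png ((np.float64(279.59708899621626), np.float64(256.9847585257721)), (np.float64(279.00714285714287), np.float64(256.75714285714287)), np.int64(140), array([0.56296001, 0.11475734, 0.17      ])) 118.10425632028905 0.07862824796254032
scene s3.png ((np.float64(315.0522858233884), np.float64(239.75027641235909)), (np.float64(314.5581395348837), np.float64(239.86821705426357)), np.int64(129), array([0.52227354, 0.03533817, 0.17      ])) 187.37602077162094 0.07837501908635491
```

>>> move_arm(
  plan=[
    [0, 0, 0, 0, 0.5],
    [0, 0, 0, 0, 0.65],
    [0, 0, 0, 0, 0.7],
    [0, 0, 0, 0, 0.7],
    [0, 0, 10, 0, 0.7],
  ],
)

```text
clock: 7.77
tool_pos: [0.597, 0.0433, 0.1536]
eef_rot: [-0.019, 0.752, 0.658, -0.018]
wrist_force: [0.0, 0.2, -0.5]
grip_width: 0.0593
```

>>> move_arm(
  plan=[
    [0, 0, 20, 0, 0.7],
    [0, 0, 30, 0, 0.7],
    [-20, 0, 30, 0, 0.7],
    [-20, 0, 20, 0, 0.7],
    [-20, 0, 0, 0, 0.7],
  ],
)

```text
clock: 8.18
tool_pos: [0.5406, 0.0437, 0.2608]
eef_rot: [-0.015, 0.752, 0.659, -0.013]
wrist_force: [0.1, -0.7, 0.1]
grip_width: 0.0599
```

>>> move_arm(
  plan=[
    [-10, -10, 0, 0, 0.7],
    [-5, 0, 0, 0, 0.7],
    [0, 0, 0, 0, 0.7],
    [0, 0, 0, 0, 0.7],
    [0, 0, 0, 0, 0.7],
  ],
)

```text
clock: 8.6
tool_pos: [0.5241, 0.0339, 0.2551]
eef_rot: [-0.018, 0.752, 0.659, -0.016]
wrist_force: [-0.1, -0.7, -0.8]
grip_width: 0.0594
```

```bash
python3 - <<'E'
from h import *
s,p,d=save('wrist','w4.png'); np.savez('w4.npz',p=p,d=d,pos=s['tool_pos'],q=s['eef_rot'])
print(s['tool_pos'],s['eef_rot'],s['joint_pos'],s['wrist_force'])
s1,p1,d=save('scene','s4.png');s1,p1,d=save('top','t4.png')
for n,f1 in(('top','t4.png'),('scene','s4.png')):
    print(redat(n,f1,(.5215,.0345),.17))
E
```

```text
[0.52410406 0.03393364 0.2551208 ] [-0.01798634  0.75209432  0.65860721 -0.01634528] [ 0.05953888  0.28844681 -0.03726769  1.29296578  0.00838765  1.76248073] [-0.10695455 -0.73428976 -0.78037721]
((np.float64(264.0928986580658), np.float64(225.1618915188331)), (np.float64(265.26666666666665), np.float64(226.93333333333334)), np.int64(15), array([0.51696767, 0.03136117, 0.17      ]))
((np.float64(315.0522858233884), np.float64(239.75027641235909)), (np.float64(314.5590551181102), np.float64(239.96062992125985)), np.int64(127), array([0.5221275 , 0.03558678, 0.17      ]))
```

View pics/w4.png

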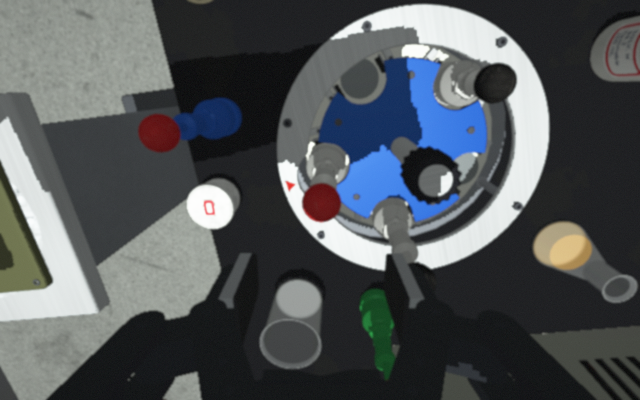

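```bash
python3 - <<'E'
from h import *
D=np.load('w4.npz'); s=dict(tool_pos=D['pos'],eef_rot=D['q']); p=np.ascontiguousarray(D['p'][:,:,::-1])
z=2
h=cv2.cvtColor(p,cv2.COLOR_BGR2HSV); Mk=(((h[...,0]<10)|(h[...,0]>170))&(h[...,1]>110)&(h[...,2]>60)).astype(np.uint8)
n,l,st,ce=cv2.connectedComponentsWithStats(Mk)
for k in range(1,n):
    if st[k,4]>8: print(st[k],ce[k].round(1),'z.17',wr([ce[k]],.17,s).round(4),'z.094',wr([ce[k]],.094,s).round(4))
m=(p.min(2)>95).astype(np.uint8); m[:,:275]=0;m[:,552:]=0;m[262:]=0
n,l,st,_=cv2.connectedComponentsWithStats(m); k=1+np.argmax(st[1:,4]); print(st[k])
c=np.argwhere(l==k)[:,::-1].astype(np.int32); c=cv2.convexHull(c)[:,0,:]
c=c[(c[:,0]>380)&(c[:,1]<255)&(c[:,1]>2)]; print('ring',fitc(wr(c,.094,s)[:,:2]))
print('knob top',wr([[436,180]],.182,s))
for lab,zz in(('beaker_foot',0),('beaker_mid',.045),('red_ball',.17),('knob',.166),('red_foot',.02)):
    for r in imaging.place_of('wrist',lab)[:3]:
        uv=np.array(r['point'])*[640,400]; print(lab,r['p'],uv.round(1),wr([uv],zz,s).round(4))
hh=np.array([(367,26.5),(501,43),(517,206),(321,236),(287,124)]); w=wr(hh,.094,s)[:,:2]-[.6,.0454]
print(np.degrees(np.arctan2(w[:,1],w[:,0]))%360,np.hypot(*w.T))
E
```

```text
[634  49   3  19  20] [634.4  58.2] z.17 [[0.7227 0.1053 0.17  ]] z.094 [[0.783  0.1027 0.094 ]]
[606  53   1   9   9] [606.  57.] z.17 [[0.7061 0.1083 0.17  ]] z.094 [[0.7609 0.1067 0.094 ]]
[637  70   3   5  11] [638.2  72.1] z.17 [[0.7261 0.0969 0.17  ]] z.094 [[0.7876 0.0915 0.094 ]]
[ 138  114   42   38 1247] [158.6 132.7] z.17 [[0.4154 0.0991 0.17  ]] z.094 [[0.3729 0.0944 0.094 ]]
[287 182   7   8  33] [289.6 185.1] z.17 [[0.5002 0.0508 0.17  ]] z.094 [[0.4861 0.03   0.094 ]]
[ 303  184   38   37 1086] [321.1 202.1] z.17 [[0.5209 0.0354 0.17  ]] z.094 [[0.5138 0.0094 0.094 ]]
[204 201   9   5  19] [208.1 202.2] z.17 [[0.4378 0.045  0.17  ]] z.094 [[0.4028 0.0222 0.094 ]]
[  277     4   273   258 29795]
ring (array([0.59959451, 0.04554547]), np.float64(0.12187457175917508), np.float64(0.0001759460333086299))
knob top [[0.59973043 0.0460864  0.182     ]]
beaker_foot 0.82 [302.1 294.2] [[ 0.4603 -0.1558  0.    ]]
beaker_foot 0.24 [416.3 280.8] [[ 0.6188 -0.1501  0.    ]]
beaker_mid 0.82 [295.  316.3] [[ 0.4555 -0.1572  0.045 ]]
red_ball 0.94 [160.6 134.3] [[0.4164 0.0978 0.17  ]]
red_ball 0.75 [320.  202.6] [[0.5201 0.0351 0.17  ]]
knob 0.58 [429.7 176.6] [[0.5997 0.0441 0.166 ]]
red_foot 0.84 [225.5 115.5] [[0.4136 0.0987 0.02  ]]
red_foot 0.7 [327.8 160.8] [[0.5213 0.0334 0.02  ]]
red_foot 0.69 [374.9 297.9] [[ 0.5601 -0.1574  0.02  ]]
[104.59460725  46.96013255 327.85051958 218.25084267 158.73630596] [0.11418009 0.11394963 0.1150615  0.11590958 0.11474061]
```

>>> move_arm(
  plan=[
    [-4, 1.5, -20, 0, 0.7],
    [0, 0, -30, 0, 0.7],
    [0, 0, -25, 0, 0.7],
    [0, 0, -16, 0, 0.7],
    [0, 0, 0, 0, 0.7],
  ],
)

```text
clock: 9.42
tool_pos: [0.5165, 0.0351, 0.1608]
eef_rot: [-0.02, 0.752, 0.659, -0.019]
wrist_force: [-0.1, -0.7, -0.4]
grip_width: 0.0593
```

>>> move_arm(
  plan=[
    [0, 0, -8, 0, 0.7],
    [0, 0, -7, 0, 0.7],
    [0, 0, 0, 0, 0.7],
    [0, 0, 0, 0, 0.7],
    [0, 0, 0, 0, 0.7],
  ],
)

```text
clock: 9.83
tool_pos: [0.52, 0.0353, 0.1501]
eef_rot: [-0.018, 0.752, 0.659, -0.016]
wrist_force: [0.3, 0.1, 0.8]
grip_width: 0.0593
```

```bash
python3 - <<'E'
from h import *
s,p,d=save('scene','s5.png'); print(s['tool_pos'],s['eef_rot'],s['wrist_force'],s['torque'])
cv2.imwrite('pics/s5z.png',cv2.resize(p[150:345,205:405,::-1],None,fx=3,fy=3,interpolation=cv2.INTER_CUBIC))
E
```

```text
[0.52004498 0.03527695 0.15010472] [-0.01755261  0.75212377  0.65859733 -0.01585245] [0.31688814 0.08610075 0.80166107] [ 0.01251402 -0.04159523 -0.0375484 ]
```

View pics/s5z.png

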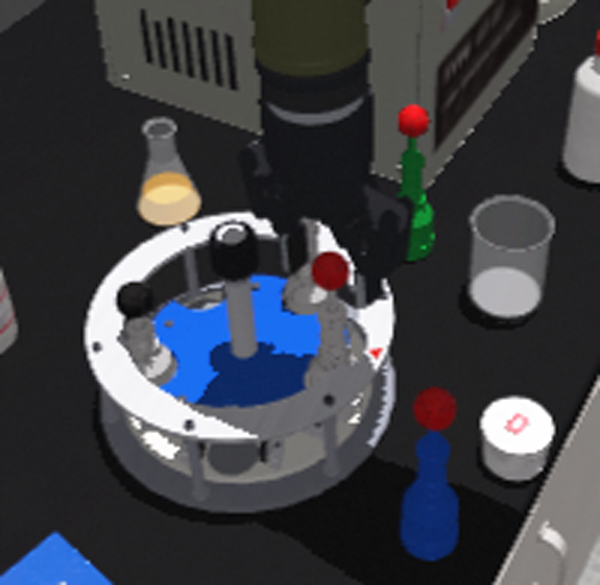

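>>> move_arm(
  plan=[
    [0, 0, 0, 0, 0.55],
    [0, 0, 0, 0, 0.45],
    [0, 0, 0, 0, 0.38],
    [0, 0, 0, 0, 0.3],
    [0, 0, 0, 0, 0.2],
  ],
)

```text
clock: 10.3
tool_pos: [0.5195, 0.0353, 0.1498]
eef_rot: [-0.018, 0.752, 0.659, -0.016]
wrist_force: [0.5, 0.4, 3.9]
grip_width: 0.0251
```

>>> move_arm(
  plan=[
    [0, 0, 0, 0, 0.1],
    [0, 0, 0, 0, 0.1],
    [0, 0, 0, 0, 0.1],
    [0, 0, 0, 0, 0.1],
    [0, 0, 0, 0, 0.1],
  ],
)

```text
clock: 10.72
tool_pos: [0.5196, 0.0353, 0.1498]
eef_rot: [-0.018, 0.752, 0.659, -0.016]
wrist_force: [-0.3, 1.4, 4.7]
grip_width: 0.0249
```

```bash
python3 - <<'E'
from h import *
s=ctrl.sense(); print(s['tool_pos'],s['eef_rot'],s['wrist_force'],s['torque'],s['joint_pos'])
E
```

```text
[0.519565   0.03530193 0.14984491] [-0.01783804  0.75209845  0.6586107  -0.01617648] [-0.27941434  1.35507575  4.66635261] [ 0.03620215  0.35697373 -0.04536433] [ 0.06260777  0.33558731 -0.25101343  1.03160501  0.00850573  1.765549  ]
```

```bash
python3 - <<'E'
from h import *
s,p,d=save('scene','s6.png')
cv2.imwrite('pics/s6z.png',cv2.resize(p[190:300,270:370,::-1],None,fx=5,fy=5,interpolation=cv2.INTER_CUBIC))
s,p,d=save('wrist','w6.png')
E
```

```text
(no output)
```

View pics/s6z.png

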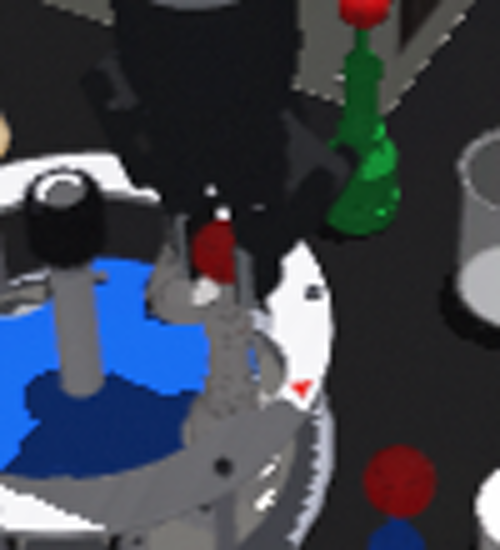

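View pics/w6.png

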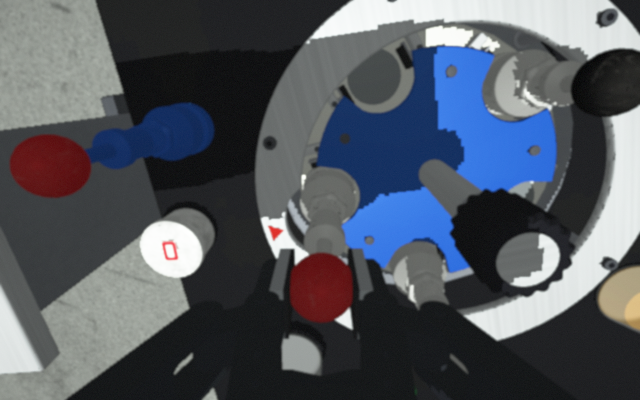

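>>> move_arm(
  plan=[
    [0.1, -0.1, 0, 4, 0.1],
    [0.1, -0.1, 0, 7, 0.1],
    [0.1, -0.1, 0.1, 7, 0.1],
    [0.1, -0.1, 0.3, 7, 0.1],
    [0, -0.1, 0.4, 7, 0.1],
  ],
)

```text
clock: 11.23
tool_pos: [0.5198, 0.0346, 0.1499]
eef_rot: [-0.013, 0.539, 0.842, -0.021]
wrist_force: [-0.1, 0.3, -2.6]
grip_width: 0.0251
```

```bash
cat > st.py <<'E'
from h import *
s=ctrl.sense(); q=s['eef_rot']
print(s['tool_pos'].round(4),'yaw',2*np.degrees(np.arctan2(q[2],q[1])),s['wrist_force'].round(2),s['torque'].round(2),s['grip_width'],'j6',s['joint_pos'][5])
E
python3 st.py
```

```text
[0.5198 0.0346 0.1499] yaw 114.68806099215516 [-0.12  0.3  -2.63] [ 0.1  -0.08 -0.36] 0.025107240830552335 j6 1.2178267220186565
```

>>> move_arm(
  plan=[
    [0, -0.1, 0.4, 7, 0.1],
    [0, -0.1, 0.4, 7, 0.1],
    [0, -0.1, 0.4, 7, 0.1],
    [0, -0.1, 0.4, 7, 0.1],
    [0, -0.1, 0.4, 7, 0.1],
  ],
)

```text
clock: 11.65
tool_pos: [0.5192, 0.0344, 0.1507]
eef_rot: [-0.007, 0.261, 0.965, -0.024]
wrist_force: [1.4, 1.2, -5.4]
grip_width: 0.0253
```

```bash
python3 st.py
```

```text
[0.5192 0.0344 0.1507] yaw 149.70350521609163 [ 1.44  1.24 -5.44] [ 0.36 -0.32 -0.41] 0.02531108913125631 j6 0.619957698678213
```

>>> move_arm(
  plan=[
    [0, -0.1, 0.4, 7, 0.1],
    [0, -0.1, 0.4, 7, 0.1],
    [0, -0.1, 0.4, 7, 0.1],
    [0, -0.1, 0.3, 7, 0.1],
    [0, 0, 0, 5, 0.1],
  ],
)

```text
clock: 12.07
tool_pos: [0.5191, 0.034, 0.1524]
eef_rot: [0.0, -0.023, 0.999, -0.024]
wrist_force: [0.1, 0.7, -3.6]
grip_width: 0.0249
```

```bash
python3 st.py
```

```text
[0.5191 0.034  0.1524] yaw 182.6823932313104 [ 0.12  0.66 -3.64] [ 0.27 -0.06 -0.36] 0.024926965159869027 j6 0.04832050536069097
```

>>> move_arm(
  plan=[
    [0.1, 0, 0.4, 7, 0.1],
    [0.1, 0.1, 0.4, 7, 0.1],
    [0.1, 0, 0.4, 7, 0.1],
    [0.1, 0.1, 0.4, 7, 0.1],
    [0.1, 0.1, 0.4, 7, 0.1],
  ],
)

```text
clock: 12.48
tool_pos: [0.5193, 0.0341, 0.1541]
eef_rot: [0.007, -0.323, 0.946, -0.022]
wrist_force: [0.8, 0.0, -5.1]
grip_width: 0.0255
```

```bash
python3 st.py
```

```text
[0.5193 0.0341 0.1541] yaw 217.70820048875947 [ 0.79  0.05 -5.09] [ 0.11 -0.13 -0.43] 0.02548721353777087 j6 -0.568187690003406
```

Rising 1.7 mm per 35°, force steady at about 5 N. Continue.

>>> move_arm(
  plan=[
    [0.1, 0.1, 0.4, 7, 0.1],
    [0.1, 0.1, 0.4, 7, 0.1],
    [0, 0.1, 0.4, 7, 0.1],
    [0, 0.1, 0.4, 7, 0.1],
    [0, 0.1, 0.4, 7, 0.1],
  ],
)

```text
clock: 12.9
tool_pos: [0.5198, 0.0345, 0.1562]
eef_rot: [0.014, -0.593, 0.805, -0.019]
wrist_force: [1.4, 0.2, -6.1]
grip_width: 0.0255
```

```bash
python3 st.py; python3 - <<'E'
from h import *
s,p,d=save('scene','s7.png')
cv2.imwrite('pics/s7z.png',cv2.resize(p[150:345,205:405,::-1],None,fx=3,fy=3,interpolation=cv2.INTER_CUBIC))
E
```

```text
[0.5198 0.0345 0.1562] yaw 252.71400903234513 [ 1.39  0.17 -6.11] [ 0.09 -0.38 -0.3 ] 0.02552660895829223 j6 -1.1925886707863798
```

View pics/s7z.png

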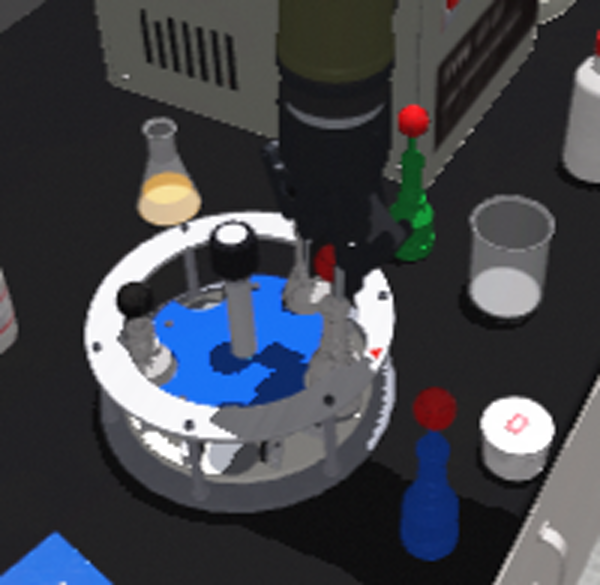

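```bash
python3 - <<'E'
from h import *
a=cv2.imread('pics/s5.png',0).astype(np.float32)
for fn in('s6.png','s7.png'):
    b=cv2.imread('pics/'+fn,0).astype(np.float32)
    for nm,(x,y,w,h) in dict(knob=(272,222,22,26),short=(242,242,18,18),ringL=(233,255,14,40),flask=(248,188,26,36)).items():
        t=b[y:y+h,x:x+w]; A=a[y:y+h,x:x+w]
        print(fn,nm,cv2.phaseCorrelate(A,t,cv2.createHanningWindow((w,h),cv2.CV_32F)))
E
```

```text
s6.png knob ((0.002287599874502888, 0.5634009512770941), 1.0023407733734744)
s6.png short ((0.10252064951124495, -0.04707198339898078), 1.0038362759866832)
s6.png ringL ((0.5006035160296962, -0.043321844320058034), 0.9823409224549929)
s6.png flask ((0.46120315601409523, 0.03523854872800314), 0.9729735606001237)
s7.png knob ((0.5194360627969239, 0.5970060712695879), 0.795756384914304)
s7.png short ((-0.050751029474865206, 0.20076473571140774), 1.04760971242263)
s7.png ringL ((0.48389710505033356, -0.027270519157632123), 1.0031522716085115)
s7.png flask ((0.3736868926340655, -0.02852328915698621), 0.9513568811946445)
```

>>> move_arm(
  plan=[
    [0, 0.1, 0.4, 7, 0.1],
    [0, 0.1, 0.4, 7, 0.1],
    [-0.1, 0.1, 0.4, 7, 0.1],
    [0, 0.1, 0.4, 7, 0.1],
    [0, 0.1, 0.4, 7, 0.1],
  ],
)

```text
clock: 13.37
tool_pos: [0.5201, 0.0353, 0.1585]
eef_rot: [-0.02, 0.807, -0.591, 0.013]
wrist_force: [0.9, 1.4, -5.7]
grip_width: 0.0254
```

```bash
python3 st.py
```

```text
[0.5201 0.0353 0.1585] yaw -72.43257282033836 [ 0.95  1.35 -5.72] [ 0.22 -0.39 -0.34] 0.025432820689332728 j6 -1.8176659542237217
```

>>> move_arm(
  plan=[
    [-0.1, 0, 0.4, 7, 0.1],
    [-0.1, 0.1, 0.4, 7, 0.1],
    [-0.1, 0, 0.4, 7, 0.1],
    [-0.1, 0, 0.4, 7, 0.1],
    [-0.1, 0, 0.4, 7, 0.1],
  ],
)

```text
clock: 13.78
tool_pos: [0.5195, 0.0356, 0.1607]
eef_rot: [-0.024, 0.947, -0.321, 0.006]
wrist_force: [1.2, 1.7, -5.1]
grip_width: 0.0251
```

```bash
python3 st.py
```

```text
[0.5195 0.0356 0.1607] yaw -37.43225500757706 [ 1.21  1.72 -5.09] [ 0.25 -0.28 -0.32] 0.0250871770431486 j6 -2.443399540781369
```

>>> move_arm(
  plan=[
    [0, 0, 0, 0, 0.1],
    [0, 0, -0.3, -7, 0.1],
    [0, 0, 0, -7, 0.1],
    [0, 0, 0.2, -7, 0.1],
    [0, 0, 0.4, -7, 0.1],
  ],
)

```text
clock: 14.2
tool_pos: [0.5199, 0.0355, 0.1613]
eef_rot: [-0.021, 0.838, -0.546, 0.013]
wrist_force: [1.7, -0.0, -5.9]
grip_width: 0.0252
```

```bash
python3 st.py
```

```text
[0.5199 0.0355 0.1613] yaw -66.16380908308724 [ 1.66 -0.01 -5.88] [ 0.21 -0.45  0.42] 0.02522373662895182 j6 -1.9296852807949612
```

>>> move_arm(
  plan=[
    [0, 0, 0.4, -7, 0.1],
    [0, 0, 0.4, -7, 0.1],
    [0, 0, 0.4, -7, 0.1],
    [0, 0, 0.4, -7, 0.1],
    [0, 0, 0.4, -7, 0.1],
  ],
)

```text
clock: 14.62
tool_pos: [0.5198, 0.0352, 0.1638]
eef_rot: [0.016, -0.634, 0.773, -0.019]
wrist_force: [0.1, 0.5, -3.7]
grip_width: 0.025
```

```bash
python3 st.py
```

```text
[0.5198 0.0352 0.1638] yaw 258.7833828835869 [ 0.15  0.46 -3.68] [ 0.1  -0.09  0.03] 0.024986903383177533 j6 -1.3001926205178584
```

>>> move_arm(
  plan=[
    [0, 0, 3, 0, 0.1],
    [0, 0, 5, 0, 0.1],
    [0, 0, 7, 0, 0.1],
    [0, 0, 7, 0, 0.1],
    [0, 0, 7, 0, 0.1],
  ],
)

```text
clock: 15.03
tool_pos: [0.52, 0.0351, 0.1938]
eef_rot: [0.016, -0.639, 0.769, -0.019]
wrist_force: [0.6, 0.0, -3.8]
grip_width: 0.0248
```

```bash
python3 st.py
```

```text
[0.52   0.0351 0.1938] yaw 259.42502942873926 [ 0.55  0.05 -3.83] [-0.02  0.07  0.  ] 0.02476207889335631 j6 -1.311916981699738
```

>>> move_arm(
  plan=[
    [0, 0, 7, 0, 0.1],
    [0, 0, 8, 0, 0.1],
    [0, 0, 8, 0, 0.1],
    [0, 0, 9, 0, 0.1],
    [0, 0, 9, 0, 0.1],
  ],
)

```text
clock: 15.45
tool_pos: [0.5199, 0.0352, 0.2349]
eef_rot: [0.016, -0.639, 0.769, -0.018]
wrist_force: [0.4, -0.0, -3.4]
grip_width: 0.025
```

>>> move_arm(
  plan=[
    [0, 0, 9, 0, 0.1],
    [0, 0, 8, 0, 0.1],
    [0, 0, 4, 0, 0.1],
    [0, 0, 0, 0, 0.1],
    [0, 0, 0, 0, 0.1],
  ],
)

```text
clock: 15.87
tool_pos: [0.52, 0.0352, 0.255]
eef_rot: [0.016, -0.639, 0.769, -0.019]
wrist_force: [-0.1, -0.0, -3.5]
grip_width: 0.025
```

```bash
python3 st.py; python3 - <<'E'
from h import *
s,p,d=save('scene','s8.png')
cv2.imwrite('pics/s8z.png',cv2.resize(p[130:345,205:425,::-1],None,fx=2.8,fy=2.8,interpolation=cv2.INTER_CUBIC))
s,p,d=save('wrist','w8.png'); np.savez('w8.npz',p=p,pos=s['tool_pos'],q=s['eef_rot'])
E
```

```text
[0.52   0.0352 0.255 ] yaw 259.4148280674228 [-0.08 -0.03 -3.48] [ 0.05  0.1  -0.  ] 0.024962975402216547 j6 -1.3115684193711141
```

View pics/s8z.png

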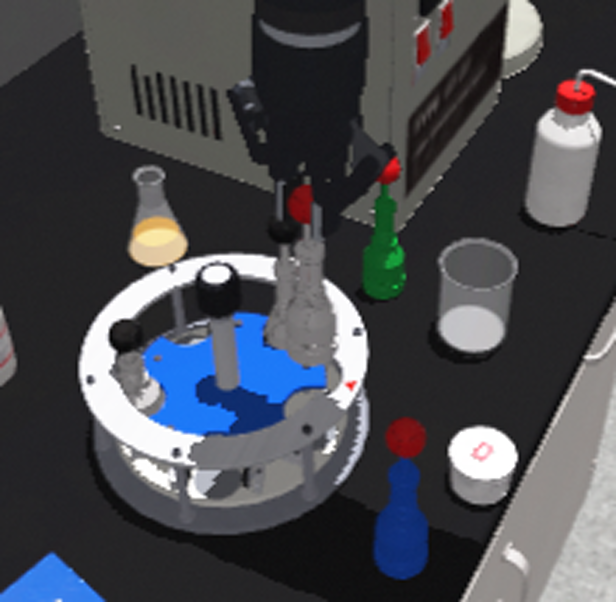

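View pics/w8.png

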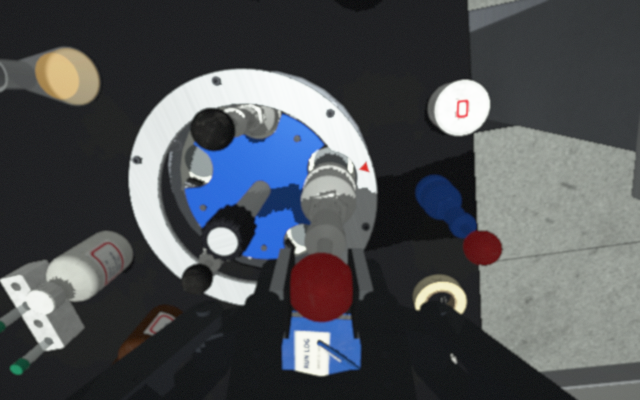

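```bash
python3 - <<'E'
from h import *
for f,x0,y0,x1,y1 in(('w4',245,255,345,380),('w2',400,225,500,330)):
    p=np.load(f+'.npz')['p'][y0:y1,x0:x1,::-1]; cv2.imwrite(f'pics/{f}b.png',cv2.resize(p,None,fx=4.5,fy=4.5,interpolation=cv2.INTER_CUBIC))
p=cv2.imread('pics/t4.png')[225:275,310:365]; cv2.imwrite('pics/t4b.png',cv2.resize(p,None,fx=9,fy=9,interpolation=cv2.INTER_CUBIC))
E
```

```text
(no output)
```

View pics/w4b.png

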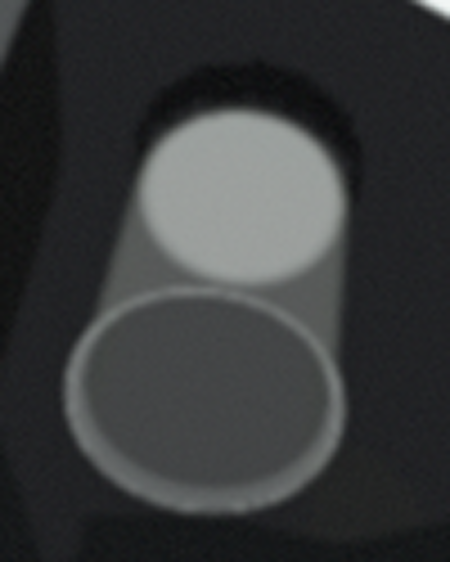

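View pics/w2b.png

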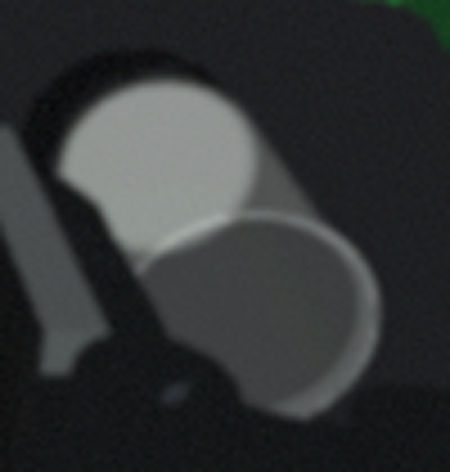

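View pics/t4b.png

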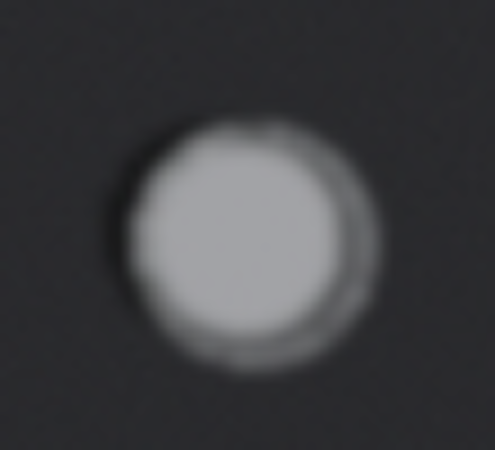

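```bash
python3 - <<'E'
from h import *
D=np.load('w4.npz'); s=dict(tool_pos=D['pos'],eef_rot=D['q'])
f=lambda pts,o=(245,255),k=4.5: np.array(pts)/k+o
print('rim',fitc(wr(f([(63,388),(347,408),(195,287),(215,515),(110,315),(300,320),(105,470),(305,490)]),.09,s)[:,:2]))
print('floor',fitc(wr(f([(140,190),(345,205),(235,108),(250,285),(165,130),(320,145),(175,255),(320,258)]),.002,s)[:,:2]))
D=np.load('w2.npz'); s=dict(tool_pos=D['pos'],eef_rot=D['q'])
g=lambda pts:f(pts,(400,225))
print('w2 rim',fitc(wr(g([(260,210),(383,310),(310,418),(160,245),(345,235)]),.09,s)[:,:2]))
print('w2 floor',fitc(wr(g([(60,170),(165,78),(257,155),(95,108),(225,100)]),.002,s)[:,:2]))
k=9;o=(310,225)
print('top floor',fitc(pix2w('top',f([(133,240),(340,240),(240,140),(240,335)],o,k),z=.002)[:,:2]))
print('top outer',fitc(pix2w('top',f([(382,240),(262,120),(262,372),(350,335)],o,k),z=.09)[:,:2]))
E
```

```text
rim (array([ 0.45428696, -0.16020916]), np.float64(0.0365181533383179), np.float64(0.0008776728108503065))
floor (array([ 0.45346994, -0.16058204]), np.float64(0.03241915723799342), np.float64(0.0010446955482165052))
w2 rim (array([ 0.45440441, -0.16064682]), np.float64(0.03641774241660485), np.float64(0.00032624047588314387))
w2 floor (array([ 0.45350435, -0.16078156]), np.float64(0.03181937089439958), np.float64(0.0008265426003009058))
top floor (array([ 0.45302993, -0.15813792]), np.float64(0.03284088183586819), np.float64(0.0011583718389099745))
top outer (array([ 0.45213502, -0.16160315]), np.float64(0.03819455366902728), np.float64(0.00045585882083711005))
```

```bash
python3 - <<'E'
from h import *
D=np.load('w8.npz'); s=dict(tool_pos=D['pos'],eef_rot=D['q'])
for l,z in(('red_foot',.1245),('red_plunger_mid',.207),('red_ball',.2745)):
  for n in('scene','wrist'):
    for r in imaging.place_of(n,l)[:3]:
        uv=np.array(r['point'])*[640,400]
        print(n,l,round(r['p'],2),uv.round(1),(pix2w(n,uv,z=z) if n=='scene' else wr([uv],z,s)).round(4))
p=D['p'][120:330,270:390,::-1]; cv2.imwrite('pics/w8z.png',cv2.resize(p,None,fx=2.8,fy=2.8,interpolation=cv2.INTER_CUBIC))
p=cv2.imread('pics/s8.png')[190:270,290:335]; cv2.imwrite('pics/s8y.png',cv2.resize(p,None,fx=7,fy=7,interpolation=cv2.INTER_CUBIC))
E
```

```text
scene red_foot 0.9 [342.  228.4] [[ 0.5072 -0.0703  0.1245]]
scene red_foot 0.69 [344.  328.5] [[0.3785 0.1752 0.1245]]
scene red_foot 0.6 [315.6 253.8] [[0.5218 0.0339 0.1245]]
wrist red_foot 0.93 [433. 191.] [[0.4332 0.0526 0.1245]]
wrist red_foot 0.65 [329.4 187. ] [[0.5191 0.0342 0.1245]]
wrist red_foot 0.46 [320.7 287.7] [[0.545  0.1318 0.1245]]
scene red_plunger_mid 0.83 [353.  304.1] [[0.3642 0.1727 0.207 ]]
scene red_plunger_mid 0.61 [316.7 231.3] [[0.5116 0.0429 0.207 ]]
scene red_plunger_mid 0.61 [343.2 209.2] [[ 0.4949 -0.0485  0.207 ]]
wrist red_plunger_mid 0.85 [454.2 215.6] [[0.4417 0.0403 0.207 ]]
wrist red_plunger_mid 0.61 [327.4 229.3] [[0.5189 0.0367 0.207 ]]
scene red_ball 0.94 [342.9 188.2] [[ 0.4919 -0.0379  0.2745]]
scene red_ball 0.83 [313.5 200.3] [[0.5264 0.0272 0.2745]]
scene red_ball 0.51 [245.8 247. ] [[0.5664 0.2    0.2745]]
wrist red_ball 0.71 [485.2 244.9] [[0.4506 0.0241 0.2745]]
wrist red_ball 0.61 [319.9 287.2] [[0.5195 0.0333 0.2745]]
```

View pics/w8z.png

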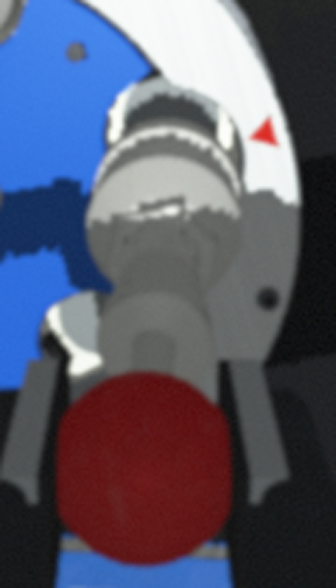

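View pics/s8y.png

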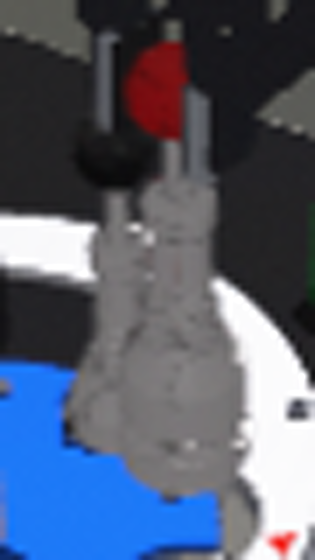

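>>> move_arm(
  plan=[
    [-5, -3, 0, 0, 0.1],
    [-10, -10, 0, 0, 0.1],
    [-10, -15, 0, 0, 0.1],
    [-10, -18, 0, 0, 0.1],
    [-8, -20, 0, 0, 0.1],
  ],
)

```text
clock: 16.68
tool_pos: [0.4748, -0.0316, 0.2548]
eef_rot: [0.015, -0.639, 0.769, -0.018]
wrist_force: [0.4, 0.4, -4.0]
grip_width: 0.025
```

>>> move_arm(
  plan=[
    [-6, -20, 0, 0, 0.1],
    [-5, -20, 0, 0, 0.1],
    [-4, -20, 0, 0, 0.1],
    [-3, -20, 0, 0, 0.1],
    [-2, -18, 0, 0, 0.1],
  ],
)

```text
clock: 17.1
tool_pos: [0.455, -0.1303, 0.2551]
eef_rot: [0.015, -0.638, 0.769, -0.019]
wrist_force: [1.0, -0.0, -4.0]
grip_width: 0.0251
```

>>> move_arm(
  plan=[
    [-1.5, -15, 0, 0, 0.1],
    [-1, -10, 0, 0, 0.1],
    [0, -6, 0, 0, 0.1],
    [0, 0, 0, 0, 0.1],
    [0, 0, 0, 0, 0.1],
  ],
)

```text
clock: 17.52
tool_pos: [0.4541, -0.1596, 0.2549]
eef_rot: [0.016, -0.639, 0.769, -0.018]
wrist_force: [0.6, -0.5, -3.2]
grip_width: 0.0251
```

```bash
python3 st.py; python3 - <<'E'
from h import *
s,p,d=save('scene','s9.png')
cv2.imwrite('pics/s9z.png',cv2.resize(p[130:345,265:455,::-1],None,fx=2.8,fy=2.8,interpolation=cv2.INTER_CUBIC))
s,p,d=save('wrist','w9.png'); np.savez('w9.npz',p=p,pos=s['tool_pos'],q=s['eef_rot'])
for l,z in(('red_foot',.1245),('beaker_foot',0),('beaker_mid',.045)):
  for n in('scene','wrist'):
    for r in imaging.place_of(n,l)[:3]:
        uv=np.array(r['point'])*[640,400]
        print(n,l,round(r['p'],2),uv.round(1),(pix2w(n,uv,z=z) if n=='scene' else wr([uv],z,s)).round(4))
E
```

```text
[ 0.4541 -0.1596  0.2549] yaw 259.39218766419697 [ 0.62 -0.45 -3.19] [0.08 0.02 0.01] 0.025082574173609668 j6 -1.7295734850141136
scene red_foot 0.92 [341.3 228.4] [[ 0.5087 -0.0695  0.1245]]
scene red_foot 0.64 [374.3 215. ] [[ 0.4578 -0.1535  0.1245]]
scene red_foot 0.62 [345.1 327.1] [[0.378  0.1715 0.1245]]
wrist red_foot 0.88 [246.2 155.9] [[ 0.518  -0.1988  0.1245]]
wrist red_foot 0.78 [328.4 186.9] [[ 0.4546 -0.1603  0.1245]]
scene beaker_foot 0.85 [372.6 246.4] [[ 0.4583 -0.1657 -0.    ]]
wrist beaker_foot 0.92 [331.7 156.1] [[ 0.4538 -0.1611  0.    ]]
scene beaker_mid 0.78 [374.6 236.6] [[ 0.4534 -0.1598  0.045 ]]
wrist beaker_mid 0.7 [330.8 163.6] [[ 0.4537 -0.1622  0.045 ]]
```

View pics/s9z.png

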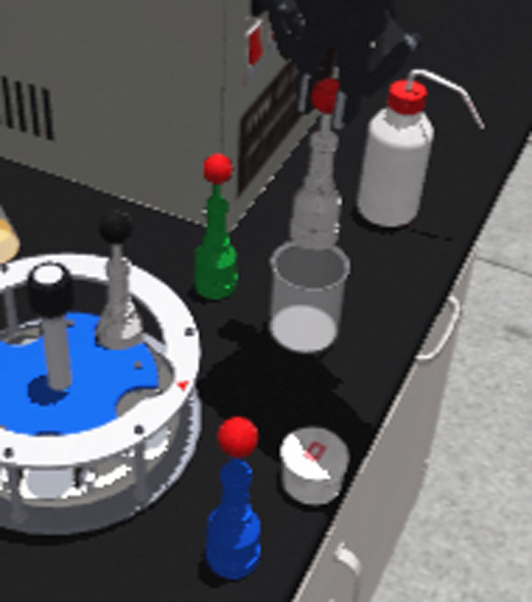

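View pics/w9.png

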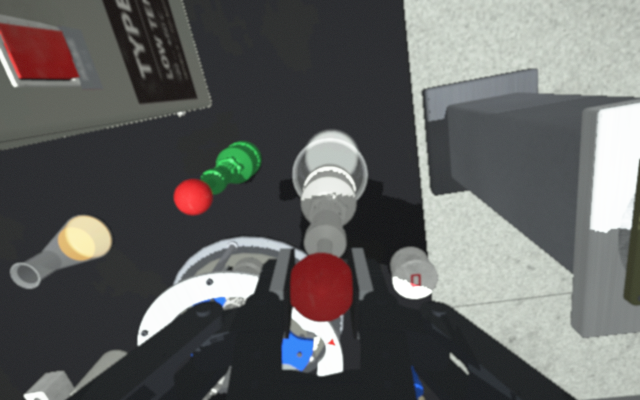

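>>> move_arm(
  plan=[
    [0, -0.5, -4, 0, 0.1],
    [0, 0, -7, 0, 0.1],
    [0, 0, -8, 0, 0.1],
    [0, 0, -8, 0, 0.1],
    [0, 0, -8, 0, 0.1],
  ],
)

```text
clock: 18.33
tool_pos: [0.4539, -0.1601, 0.2186]
eef_rot: [0.016, -0.639, 0.769, -0.018]
wrist_force: [-0.5, -0.5, -3.5]
grip_width: 0.025
```

>>> move_arm(
  plan=[
    [0, 0, -8, 0, 0.1],
    [0, 0, -8, 0, 0.1],
    [0, 0, -8, 0, 0.1],
    [0, 0, -8, 0, 0.1],
    [0, 0, -8, 0, 0.1],
  ],
)

```text
clock: 18.75
tool_pos: [0.4544, -0.1603, 0.1791]
eef_rot: [0.016, -0.639, 0.769, -0.018]
wrist_force: [-0.7, -0.3, -3.7]
grip_width: 0.0254
```

>>> move_arm(
  plan=[
    [0, 0, -8, 0, 0.1],
    [0, 0, -8, 0, 0.1],
    [0, 0, -8, 0, 0.1],
    [0, 0, -7, 0, 0.1],
    [0, 0, -5, 0, 0.1],
  ],
)

```text
clock: 19.17
tool_pos: [0.454, -0.1601, 0.1429]
eef_rot: [0.016, -0.639, 0.769, -0.018]
wrist_force: [-0.4, 0.2, -4.1]
grip_width: 0.0252
```

```bash
python3 st.py; python3 - <<'E'
from h import *
s,p,d=save('scene','s10.png')
cv2.imwrite('pics/s10z.png',cv2.resize(p[130:300,295:445,::-1],None,fx=3.5,fy=3.5,interpolation=cv2.INTER_CUBIC))
E
```

```text
[ 0.454  -0.1601  0.1429] yaw 259.415440693235 [-0.38  0.23 -4.1 ] [ 0.02  0.1  -0.07] 0.02519950306958201 j6 -1.7308023016950067
```

View pics/s10z.png

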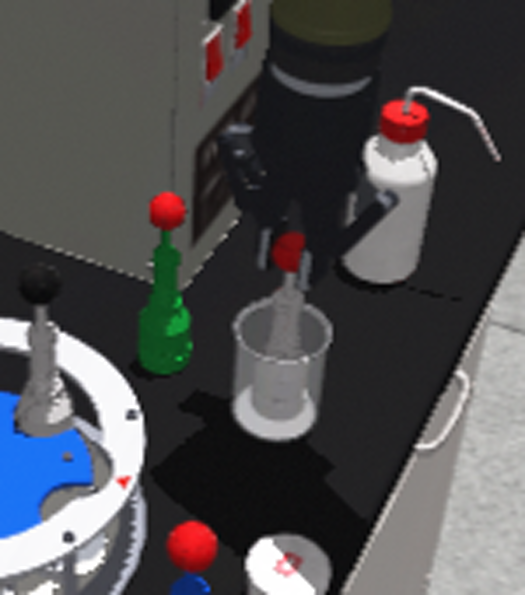

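>>> move_arm(
  plan=[
    [0, 0, -4, 0, 0.1],
    [0, 0, -3, 0, 0.1],
    [0, 0, -1.5, 0, 0.1],
    [0, 0, -1, 0, 0.1],
    [0, 0, 0, 0, 0.1],
  ],
)

```text
clock: 19.63
tool_pos: [0.4544, -0.1603, 0.1344]
eef_rot: [0.016, -0.639, 0.769, -0.018]
wrist_force: [0.0, 0.4, -3.9]
grip_width: 0.0252
```

```bash
python3 st.py
```

```text
[ 0.4544 -0.1603  0.1344] yaw 259.413283321602 [ 0.05  0.4  -3.91] [0.04 0.12 0.05] 0.02520944290085409 j6 -1.7307694534798435
```

>>> move_arm(
  plan=[
    [0, 0, -1, 0, 0.1],
    [0, 0, -0.7, 0, 0.1],
    [0, 0, -0.5, 0, 0.1],
    [0, 0, 0, 0, 0.1],
    [0, 0, 0, 0, 0.1],
  ],
)

```text
clock: 20.05
tool_pos: [0.4546, -0.1603, 0.1325]
eef_rot: [0.016, -0.639, 0.769, -0.019]
wrist_force: [0.0, 0.1, -0.8]
grip_width: 0.0254
```

```bash
python3 st.py
```

```text
[ 0.4546 -0.1603  0.1325] yaw 259.41833818098695 [ 0.    0.06 -0.81] [0.03 0.11 0.04] 0.025386155739962 j6 -1.7307916475770504
```

>>> move_arm(
  plan=[
    [0, 0, -0.5, 0, 0.1],
    [0, 0, 0, 0, 0.1],
    [0, 0, 0, 0, 0.35],
    [0, 0, 0, 0, 0.4],
    [0, 0, 0, 0, 0.5],
  ],
)

```text
clock: 20.47
tool_pos: [0.4547, -0.1603, 0.1318]
eef_rot: [0.016, -0.639, 0.769, -0.019]
wrist_force: [0.1, 0.2, 0.7]
grip_width: 0.0426
```

>>> move_arm(
  plan=[
    [0, 0, 0, 0, 0.6],
    [0, 0, 0, 0, 0.7],
    [0, 0, 0, 0, 0.7],
    [0, 0, 0, 0, 0.7],
    [0, 0, 0, 0, 0.7],
  ],
)

```text
clock: 20.88
tool_pos: [0.4544, -0.1603, 0.1317]
eef_rot: [0.016, -0.639, 0.769, -0.018]
wrist_force: [0.7, -0.4, -0.3]
grip_width: 0.0597
```

```bash
python3 st.py; python3 - <<'E'
from h import *
s,p,d=save('scene','s11.png')
cv2.imwrite('pics/s11z.png',cv2.resize(p[130:300,295:445,::-1],None,fx=3.5,fy=3.5,interpolation=cv2.INTER_CUBIC))
E
```

```text
[ 0.4544 -0.1603  0.1317] yaw 259.4161630010709 [ 0.71 -0.43 -0.29] [ 0.03  0.03 -0.01] 0.059723337556911546 j6 -1.730803877930771
```

View pics/s11z.png

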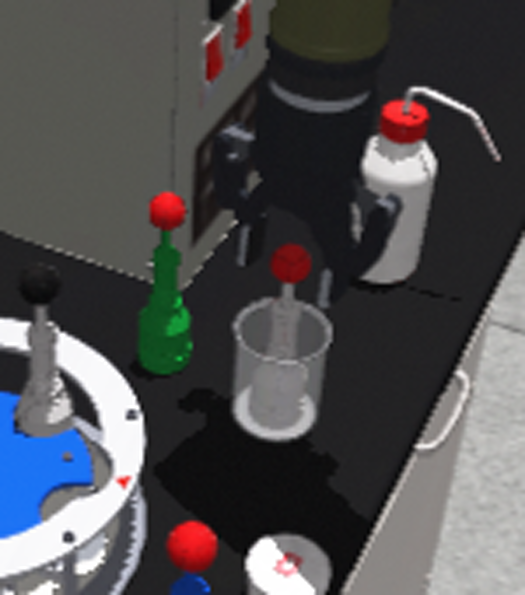

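Released, standing freely in the beaker. Retreat straight up.

>>> move_arm(
  plan=[
    [0, 0, 5, 0, 0.7],
    [0, 0, 10, 0, 0.7],
    [0, 0, 15, 0, 0.7],
    [0, 0, 20, 0, 0.7],
    [0, 0, 25, 0, 0.7],
  ],
)

```text
clock: 21.35
tool_pos: [0.4533, -0.1599, 0.2067]
eef_rot: [0.015, -0.639, 0.769, -0.017]
wrist_force: [-0.2, 0.2, -0.7]
grip_width: 0.0602
```

>>> move_arm(
  plan=[
    [0, 0, 25, 0, 0.7],
    [0, 0, 25, 0, 0.7],
    [0, 0, 15, 0, 0.7],
    [0, 0, 0, 0, 0.7],
    [0, 0, 0, 0, 0.7],
  ],
)

```text
clock: 21.77
tool_pos: [0.455, -0.1605, 0.2727]
eef_rot: [0.017, -0.639, 0.769, -0.019]
wrist_force: [-0.1, 1.0, 0.4]
grip_width: 0.0598
```

```bash
python3 st.py; python3 - <<'E'
from h import *
s,p,d=save('scene','s12.png')
cv2.imwrite('pics/s12z.png',cv2.resize(p[130:345,225:445,::-1],None,fx=2.8,fy=2.8,interpolation=cv2.INTER_CUBIC))
s,p,d=save('wrist','w12.png')
for l,z in(('red_foot',.002),('red_ball',.152),('beaker_foot',0),('black_ball',.176),('short_ball',.13)):
  for n in('scene','wrist'):
    for r in imaging.place_of(n,l)[:3]:
        uv=np.array(r['point'])*[640,400]
        print(n,l,round(r['p'],2),uv.round(1),(pix2w(n,uv,z=z) if n=='scene' else wr([uv],z,s)).round(4))
E
```

```text
[ 0.455  -0.1605  0.2727] yaw 259.41913553083504 [-0.1   1.01  0.36] [ 0.    0.06 -0.05] 0.05977299760547694 j6 -1.7308155112703572
scene red_foot 0.92 [340.6 230.5] [[ 0.564  -0.1786  0.002 ]]
scene red_foot 0.71 [344.9 328.1] [[0.4101 0.1015 0.002 ]]
scene red_foot 0.41 [316.6 263.3] [[ 0.5624 -0.0361  0.002 ]]
wrist red_foot 0.81 [245.9 155.1] [[ 0.5618 -0.1797  0.002 ]]
wrist red_foot 0.81 [392.1 316.9] [[0.4086 0.0931 0.002 ]]
wrist red_foot 0.57 [330.4 155.2] [[ 0.4561 -0.1608  0.002 ]]
scene red_ball 0.75 [348.5 283.7] [[0.4091 0.0954 0.152 ]]
scene red_ball 0.71 [374.3 201. ] [[ 0.4685 -0.1733  0.152 ]]
scene red_ball 0.6 [340.3 187.9] [[ 0.5694 -0.1817  0.152 ]]
wrist red_ball 0.65 [199.8 190.7] [[ 0.5613 -0.1797  0.152 ]]
wrist red_ball 0.56 [327.7 191.1] [[ 0.455  -0.1611  0.152 ]]
wrist red_ball 0.51 [331.1 153.9] [[ 0.4468 -0.1913  0.152 ]]
scene beaker_foot 0.76 [371.9 251.3] [[ 0.4526 -0.1477  0.    ]]
wrist beaker_foot 0.92 [336.  154.9] [[ 0.4491 -0.1596  0.    ]]
scene black_ball 0.61 [305.3 210.5] [[ 0.5881 -0.0347  0.176 ]]
scene short_ball 0.71 [247.9 246.7] [[0.6681 0.094  0.13  ]]
scene short_ball 0.32 [282.  236.6] [[0.6171 0.0283 0.13  ]]
```

View pics/s12z.png

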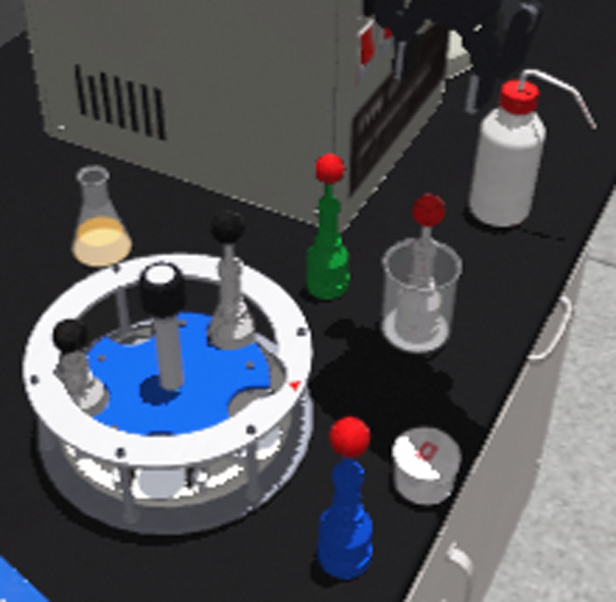

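View pics/w12.png

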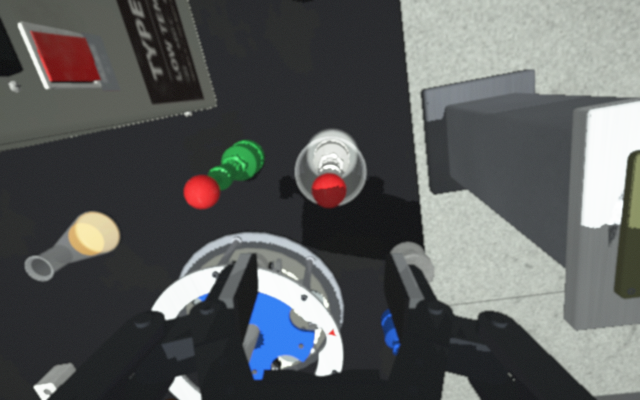

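```bash
python3 -c "
from cell import ctrl
print(ctrl.close_job())"
```

```text
the job is handed in; nothing more can be done
None
```

The red-ball plunger now stands in the beaker, and the job is handed in (no verdict is reported). I turned the carousel about 69° by its knob, which put the red ball roughly 1 mm from the gate centre. The plunger came out of its clip with one long twist at about 3.3 mm of rise per radian, then one reversal. I then lifted it through the gate, lowered it into the beaker, released it and backed the arm away at about 22 s.

**Last checks**
- **Twisting:** the upward pull read about 6 N at most, well under the 12 N holding the turntable down. Scene pictures before and during the twist showed no measurable lift of the turntable. I did not measure that again after the plunger came free.
- **Plunger in the beaker:** the wrist camera put its underside at (0.456, -0.161) and its ball at (0.455, -0.161). The beaker centre, measured earlier, is (0.454, -0.160), so it stands upright and centred to about 2 mm.
- **Everything else:** in the last scene picture both black-ball plungers are upright in the carousel and the beaker is upright. The bystanders and the blue and green look-alikes look undisturbed, and the gripper is well clear.

**What disagreed or went wrong**
- **Beaker foot:** the detector's last estimates for it were up to about 13 mm apart between cameras. I relied on my own rim and floor circle fits, which agreed to about 3 mm.
- **Red ball before the lift:** after the knob was released, the arm hid most of the red ball from the top camera. I discarded that reading and used the wrist and scene views.
- **Gripper tilt:** an early move ran the last joint to its limit. This left the gripper tilted about 2.8° for the rest of the job, with no visible effect.

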